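# Lock the stack carrier, pile the well trays, fit the cover

## Task

Take the slotted key from its stand and turn both captive screws of the stack carrier clockwise until their slots line up with the carrier's long side (locked), then put the key back upright in its stand, fully down. After that, stack all the white well trays that are on the bench (three to five of them) in one square pile on the carrier's grey pad, edges flush with the pad, and last of all set the metal cover plate squarely on top of the pile. Leave the bottle, the beaker and the timer where they are.

Things in the scene. Friction and masses are not known exactly. Their poses are not given: they have to be found in the camera images.
- pad (a point): centre of the top of the carrier's grey pad, 22 mm above the bench. The pad is 60 mm (x) by 96 mm (y), exactly a tray's outline, and 8 mm high, in the middle of the fixed aluminium carrier base, 110 mm (x) by 220 mm (y, the carrier's long axis) by 14 mm high. Axes are those of the carrier, z up
- left_screw (a joint): turn of the left captive screw (rad), growing clockwise from above: 0 = unlocked, slot along the carrier's x (short) axis; 1.57 = locked, slot along the long axis, in line with two small black marks on the base; stop at 1.62. Starts at 0.15 to 0.55. Needs 0.1 N m, stays where left. The key has about 0.13 rad of play in the slot, so turn it a little past
- right_screw (a joint): turn of the right captive screw (rad), growing clockwise from above: 0 = unlocked, slot along the carrier's x (short) axis; 1.57 = locked, slot along the long axis, in line with two small black marks on the base; stop at 1.62. Starts at 0.15 to 0.55. Needs 0.1 N m, stays where left. The key has about 0.13 rad of play in the slot, so turn it a little past
- left_screw_slot (a point): centre of the bottom of the slot in the left captive screw, on its axis, 14 mm above the bench; turns with the screw, x axis along the slot. Steel head 36 mm across, its top 24 mm above the bench, 80 mm from the pad centre towards the carrier's +y; the straight slot runs right across it, 8 mm wide, 10 mm deep, open at both ends
- right_screw_slot (a point): centre of the bottom of the slot in the right captive screw, on its axis, 14 mm above the bench; turns with the screw, x axis along the slot. Steel head 36 mm across, its top 24 mm above the bench, 80 mm from the pad centre towards the carrier's -y; the straight slot runs right across it, 8 mm wide, 10 mm deep, open at both ends
- key: T-handled key, 92 mm tall, 120 g, upright in its stand at the start. Origin: middle of the blade's lower edge; z up the shank, x along blade and handle. Blade 26 (x) by 4.6 (y) by 20 mm high, rounded lower edge; shank 12 mm; aluminium collar 48 mm across, 30 to 36 mm above the origin; grey handle bar 60 (x) by 14 mm (y), 62 to 92 mm up. Grip the bar across its 14 mm from above
- stand: fixed grey key stand, 68 (x) by 60 (y) by 40 mm high, with an upright opening 36 (x) by 16 mm (y) in its middle; the key's blade hangs in it, along the stand's x, and the collar rests on top, so the stowed key's origin is 10 mm above the bench. Origin at the centre of its underside
- tray1: one of six identical white rigid well trays, 60 (its x) by 96 (its y) by 18 mm high, 80 g, flat top and bottom, grey wells drawn on top; lies flat on the bench at the start; origin at the centre of its underside, z up; a half turn makes no difference. Grip it across the 60 mm width. Three to five are there, the others absent (None)
- tray2: one of six identical white rigid well trays, 60 (its x) by 96 (its y) by 18 mm high, 80 g, flat top and bottom, grey wells drawn on top; lies flat on the bench at the start; origin at the centre of its underside, z up; a half turn makes no difference. Grip it across the 60 mm width. Three to five are there, the others absent (None)
- tray3: one of six identical white rigid well trays, 60 (its x) by 96 (its y) by 18 mm high, 80 g, flat top and bottom, grey wells drawn on top; lies flat on the bench at the start; origin at the centre of its underside, z up; a half turn makes no difference. Grip it across the 60 mm width. Three to five are there, the others absent (None)
- tray4: one of six identical white rigid well trays, 60 (its x) by 96 (its y) by 18 mm high, 80 g, flat top and bottom, grey wells drawn on top; lies flat on the bench at the start; origin at the centre of its underside, z up; a half turn makes no difference. Grip it across the 60 mm width. Three to five are there, the others absent (None)
- tray5: one of six identical white rigid well trays, 60 (its x) by 96 (its y) by 18 mm high, 80 g, flat top and bottom, grey wells drawn on top; lies flat on the bench at the start; origin at the centre of its underside, z up; a half turn makes no difference. Grip it across the 60 mm width. Three to five are there, the others absent (None)
- tray6: one of six identical white rigid well trays, 60 (its x) by 96 (its y) by 18 mm high, 80 g, flat top and bottom, grey wells drawn on top; lies flat on the bench at the start; origin at the centre of its underside, z up; a half turn makes no difference. Grip it across the 60 mm width. Three to five are there, the others absent (None)
- cover: aluminium cover plate, 60 mm (x) by 96 mm (y) by 10 mm, 220 g, with an upright handle fin in the middle of its top, 14 mm (x) by 60 mm (y), from 10 to 38 mm above the underside. Origin at the centre of its underside, z up; a half turn makes no difference. Grip the fin across its 14 mm. Lies on the bench at the start
- bottle: bystander: reagent bottle, 56 mm across, 130 mm tall; origin at the centre of its underside
- beaker: bystander: glass beaker, 68 mm across, 85 mm tall; origin at the centre of its underside
- timer: bystander: black bench timer, 70 by 60 by 25 mm; origin at the centre of its underside
Mind the look-alikes: they are no part of the job. What is shaped like the tray2 but blue is not meant.

How it is judged:
On the way, in this order (a step that is already met when the one before it is completed fails the run):
1. one of the two screws is locked with the key in its slot (((value of joint left_screw above 1.4 rad and distance between key and left_screw_slot below 0.012 m) or (value of joint right_screw above 1.4 rad and distance between key and right_screw_slot below 0.012 m))), for 0.1 s.
2. both screws are locked, the key in the slot of the second (value of joint each of left_screw, right_screw above 1.4 rad and (distance between key and left_screw_slot below 0.012 m or distance between key and right_screw_slot below 0.012 m)), for 0.1 s.
3. the key is back in its stand, upright and fully down (horizontal distance between key and stand below 0.012 m and z of key in the frame of stand below 0.016 m and angle between key's own z axis and vertical below 0.15 rad), for 0.2 s.
4. all trays present are piled squarely on the pad (horizontal distance between each of tray1, tray2, tray3, tray4, tray5, tray6 and pad below 0.007 m and angle between the y axis of each of tray1, tray2, tray3, tray4, tray5, tray6 and the y axis of pad, either way round below 0.12 rad and angle between each of tray1, tray2, tray3, tray4, tray5, tray6's own z axis and vertical below 0.06 rad and linear speed of each of tray1, tray2, tray3, tray4, tray5, tray6 below 0.03 m/s and z of each of tray1, tray2, tray3, tray4, tray5, tray6 in the frame of pad above -0.004 m), for 0.3 s.
5. the cover plate lies squarely on top of the pile (horizontal distance between cover and pad below 0.007 m and angle between the y axis of cover and the y axis of pad, either way round below 0.12 rad and angle between cover's own z axis and vertical below 0.06 rad and linear speed of cover below 0.03 m/s and z of cover in the frame of tray1 above 0.013 m and z of cover in the frame of tray2 above 0.013 m and z of cover in the frame of tray3 above 0.013 m and z of cover in the frame of tray4 above 0.013 m and z of cover in the frame of tray5 above 0.013 m and z of cover in the frame of tray6 above 0.013 m), for 0.3 s.
At the end, for the whole second after the job is handed in: Both screws over 1.40 rad; key in its stand within 12 mm of the middle, origin under 16 mm up, tilt under 0.15 rad; every tray present and the cover at rest within 7 mm sideways of the pad centre, within 0.12 rad of its axes (half turn same), tilt under 0.06, cover above all trays (all of step 3 and all of step 4 and all of step 5 and value of joint each of left_screw, right_screw above 1.4 rad); the robot touches nothing.
It fails at once if the bottle is knocked over or pushed more than 40 mm away (distance of bottle from where it was at the start of the episode above 0.04 m or angle between bottle's own z axis and vertical above 0.5 rad).
It fails at once if the beaker is knocked over or pushed more than 40 mm away (distance of beaker from where it was at the start of the episode above 0.04 m or angle between beaker's own z axis and vertical above 0.5 rad).
It fails at once if the timer is knocked over or pushed more than 40 mm away (distance of timer from where it was at the start of the episode above 0.04 m or angle between timer's own z axis and vertical above 0.5 rad).
Of tray1, tray2, tray3, tray4, tray5, tray6 only 3 to 5 are there at a start; the rules pass over those that are not, and their reading is None.
At some moment in a run one of tray1, tray4, cover may be knocked a few centimetres aside while the robot is not near it.
It also fails if it takes over 210 s, if anything falls off the work surface, if the arm or the gripper's body presses on something with over 40 N, if the wrist force passes 120 N, or if a joint passes its speed limit or range.

## Robot

A 7-joint arm with a two-finger parallel gripper is mounted at the origin on the work surface. World frame = base frame: x ahead of the robot, y to its left, z up, the work surface at z = 0. Lengths are in m, angles in rad, forces in N, time in s.
With the tool pointing down it reaches from about 0.4 to 0.925 m from the base axis. Payload 5.6 kg.
Tool frame: the origin (TCP) lies midway between the tips of the shut fingers; the grasp point (between the pads) lies 19 mm behind it; x points along the fingers, y is the direction in which the jaws open and shut, and the axes are right-handed (so a half turn about x gives the same grasp; the last joint's range is limited). The gripper opens to 85 mm and grips with 20 to 120 N. Pads are 22 mm wide; open, the fingers measure 114 mm over their backs; the gripper's body (76 mm by 85 mm) begins 54 mm behind the grasp point. The pads swing forward as they close: fully open they stand 13 mm farther back than shut.
Start: joints at [-1.296, 0.468, -0.012, 1.603, 0.006, 1.071, -0.056], TCP at [0.203, 0.617, 0.231] pointing down, gripper open.
Joint ranges: [-2.53, 2.53], [-0.31, 2.02], [-1.57, 1.55], [0.28, 2.44], [-1.29, 4.43], [0.15, 1.84], [-2.92, 2.92]. Speed limits (rad/s): [2.57, 2.57, 3.14, 3.14, 3.14, 3.14, 3.14].

## Interface

Orientations are given as a unit quaternion [x, y, z, w].
In Python, from cell import * gives the robot as it stands. The module is installed in compiled form; this text tells all that it offers.
- The arm moves only by the shell command python3 -m creep 'ROWS' [FORCE]. ROWS is a JSON object of lists of equal length, an entry for each row: "translation": the shift along the tool's x, y, z in m, a list of three; "turn": the turn, a rotation vector about the tool's x, y, z in degrees, a list of three; "grip": the gripper command: -1 is shut, 1 is fully open, values between are in proportion. A call has 1 to 10 rows; each row is the pose to reach, as a shift and turn from the pose measured when the call began, along the tool's axes at that moment; what a row does not reach only later rows make up. A row lasts 1/10 s, in which the tool goes at most 50 mm and 8.59 degrees, less where a joint would pass 70% of its speed; a pose out of reach is approached as far as the arm can. A call with a gripper value outside its range is refused whole. The fingers move at their own pace and stop on an object; FORCE is the grip in N (left out, the last holds). Time passes only in rows, so rows that repeat a pose let the fingers close. It gives the time, the measured TCP pose, the force and the opening at its end, in the units of the state.
- get_state(): the state, without advancing time (a new reading comes with each control period).
- grab_frame(name): name is "scene" or "top"; returns the picture (400x640x3 uint8, red, green, blue); there is no depth.
- calibration(name): a dict with "fx", "fy", "cx", "cy" (pixels), "cam_to_world" (4x4, takes a point from camera to world coordinates). Camera axes: x right, y up, looking along -z (the intrinsics and any distortion apply to the point x, -y, -z); pixel columns grow to the right and rows downward; lengths in m; the calibration is good to about 2 mm. A picture is of the moment at which its call begins. calibration takes no time and is no camera call.
- close_job(): hands the job in, once; it reports no verdict.
Trained networks look in the newest picture that a camera, given by its name, has taken for a name from the list of things; names that differ only in an ending like _2 or _b are one class to them, and where a whole thing is asked for, a point or a joint stands for the part that bears it (a point fixed in the world has none). Each returns a list of dicts, best first, with "confidence" (0 to 1); they miss things now and then, are a little off and sometimes report something else, mostly with a low value. They report only what shows in the picture. A call takes as long as a camera call. They do not tell look-alikes from the thing itself.
- search_frame(camera, label): "position" ([column, row] as shares, 0 to 1, of the picture: columns of its width, rows of its height, amid what is visible of it).
- masks_of(camera, label): "region" (400x640 bool, what is visible of it) and "position" ([column, row] as shares, 0 to 1, of the picture: columns of its width, rows of its height, amid what is visible of it).
- pinpoint(camera, label): "position" ([column, row] as shares, 0 to 1, of the picture: columns of its width, rows of its height: a listed point, or the origin of a listed thing).
The state is a dict: "time_s": time; "joint_positions": joint angles; "qd": joint speeds; "effort": joint torques, N m; "tcp_pos": TCP position; "ee_rot": TCP orientation; "force": force on the tool from outside, world axes, zero at the start; "wrist_torque": the same for the moment, N m; "finger_gap": opening from 0.0 (shut) to 1.0 (fully open).
Only numpy, scipy, OpenCV 4.12 (cv2) and the standard library are available. Lean on these libraries where they do the work, as an engineer would, in place of code of your own. Each camera call takes 0.05 s, during which the arm holds its last target. There are 200 camera calls.

## Working session

There is one attempt and no reset: what is moved stays moved. The work goes in short steps, Python scripts to look and compute and a shell command to move; the robot and the scene stay as the last step left them, time stands still between calls to the robot, and variables do not carry over. Pictures are saved under pics/ and viewed, about 12 in all and at most 16, crops included, and the job is handed in when it is done.

```bash
mkdir -p pics; cat > h.py <<'E'
from cell import *
import numpy as np, cv2
from scipy.spatial.transform import Rotation as R
def ray(cam,col,row):
    c=calibration(cam);M=np.array(c["cam_to_world"])
    d=np.array([(col-c["cx"])/c["fx"],-(row-c["cy"])/c["fy"],-1.0])
    return M[:3,3],M[:3,:3]@d
def at(cam,col,row,z):
    o,d=ray(cam,col,row);return o+d*(z-o[2])/d[2]
def rows(target,yaw=None):
    """shift in tool axes to reach the world target; yaw = world direction of jaw axis (rad)"""
    s=get_state();r=R.from_quat(s["ee_rot"]);m=r.as_matrix()
    t=m.T@(np.array(target)-np.array(s["tcp_pos"]))
    out=np.round(t,4)
    if yaw is None:return out
    # desired: x down, y=(cos,sin,0)
    best=None
    for k in (0,np.pi):
        y=np.array([np.cos(yaw+k),np.sin(yaw+k),0]);x=np.array([0,0,-1.]);z=np.cross(x,y)
        D=R.from_matrix(np.stack([x,y,z],1)); v=(r.inv()*D).as_rotvec(degrees=True)
        if best is None or np.linalg.norm(v)<np.linalg.norm(best):best=v
    return out,np.round(best,2)
def save(cam,name,box=None,k=1):
    im=grab_frame(cam)[:,:,::-1]
    if box: im=im[box[1]:box[3],box[0]:box[2]]
    if k!=1: im=cv2.resize(im,None,fx=k,fy=k,interpolation=cv2.INTER_CUBIC)
    cv2.imwrite("pics/"+name,np.ascontiguousarray(im))
E
python3 - <<'E'
from h import *
save("top","t1.png");save("scene","s1.png")
s=get_state();print(s["tcp_pos"],s["ee_rot"],R.from_quat(s["ee_rot"]).as_matrix().round(3))
for c in("top","scene"):
    k=calibration(c);print({a:(np.round(b,3).tolist()) for a,b in k.items()})
for l in["key","stand","tray1","cover","pad","left_screw_slot","right_screw_slot","bottle","beaker","timer"]:
    print(l,[(np.round(np.array(d["position"])*[640,400],1).tolist(),round(d["confidence"],2)) for d in pinpoint("top",l)])
E
```

```text
[0.20300147 0.61695278 0.23043406] [ 0.11134739  0.69824737 -0.1124813   0.69814062] [[-0.     0.313  0.95 ]
 [-0.002  0.95  -0.313]
 [-1.    -0.002  0.   ]]
{'fx': 403.663, 'fy': 403.663, 'cx': 324.903, 'cy': 194.848, 'cam_to_world': [[0.008, 0.981, -0.192, 0.343], [-1.0, 0.007, -0.006, 0.012], [-0.005, 0.192, 0.981, 1.218], [0.0, 0.0, 0.0, 1.0]]}
{'fx': 488.604, 'fy': 488.604, 'cx': 320.891, 'cy': 202.656, 'cam_to_world': [[-0.117, -0.625, 0.772, 1.753], [0.993, -0.058, 0.103, 0.165], [-0.02, 0.779, 0.627, 1.011], [0.0, 0.0, 0.0, 1.0]]}
key [([185.1, 227.6], 0.81), ([295.2, 228.4], 0.56)]
stand [([184.6, 228.9], 0.84)]
tray1 [([427.6, 181.9], 0.92), ([240.8, 268.9], 0.86), ([448.0, 134.0], 0.84), ([250.3, 223.0], 0.77), ([417.3, 226.3], 0.75), ([418.8, 272.3], 0.72), ([245.1, 178.6], 0.71)]
cover [([475.3, 232.6], 0.9), ([371.3, 146.6], 0.58)]
pad [([321.1, 217.5], 0.62)]
left_screw_slot [([296.9, 224.0], 0.66), ([321.9, 218.7], 0.31)]
right_screw_slot [([349.7, 211.0], 0.48), ([183.2, 227.4], 0.28)]
bottle [([370.5, 148.7], 0.91), ([350.4, 215.7], 0.64)]
beaker [([285.2, 148.7], 0.7), ([250.6, 222.7], 0.32)]
timer [([331.4, 143.8], 0.89), ([476.8, 230.6], 0.24)]
```

View pics/t1.png

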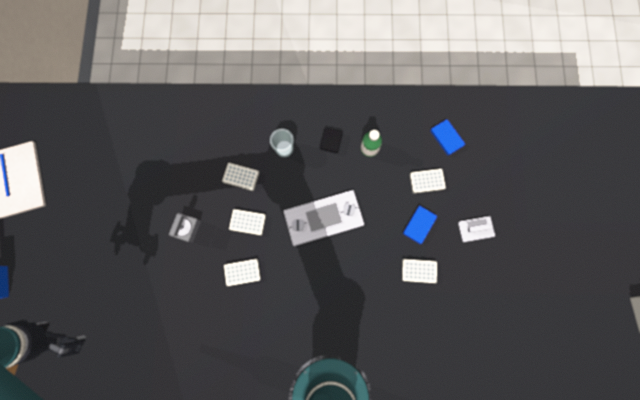

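View pics/s1.png

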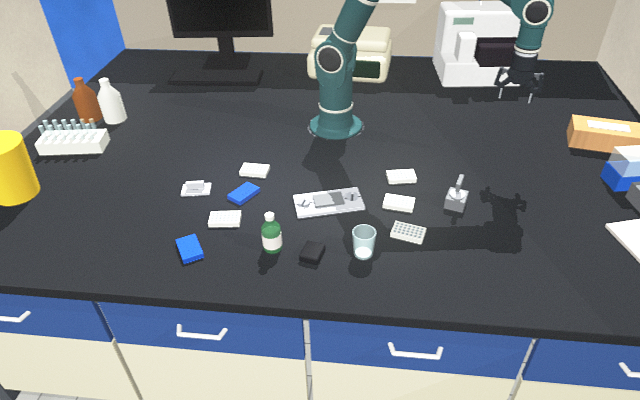

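```bash
cat > fit.py <<'E'
from h import *
from scipy.optimize import minimize
def proj(cam,P):
    c=calibration(cam);M=np.linalg.inv(np.array(c["cam_to_world"]))
    q=np.c_[P,np.ones(len(P))]@M.T
    return np.c_[c["cx"]+c["fx"]*q[:,0]/-q[:,2],c["cy"]-c["fy"]*q[:,1]/-q[:,2]]
S=8
def boxes(cam,p,bl,o,w,h):
    x,y,a=p;m=np.zeros((h*S,w*S),np.uint8)
    c,s=np.cos(a),np.sin(a)
    for (bx,by,z0,z1) in bl:
        P=[];
        for z in(z0,z1):
            for u,v in((1,1),(1,-1),(-1,-1),(-1,1)):
                X,Y=u*bx/2,v*by/2;P.append([x+c*X-s*Y,y+s*X+c*Y,z])
        q=cv2.convexHull(((proj(cam,np.array(P))+0.5-o)*S).astype(np.float32))
        cv2.fillConvexPoly(m,np.round(q*16).astype(np.int32),255,shift=4)
    return cv2.resize(m,(w,h),interpolation=cv2.INTER_AREA)/255.
def fit(views,p0,bl,R0=45):
    """views: list of (cam, soft mask 400x640)"""
    data=[]
    for cam,m in views:
        ce=proj(cam,np.array([[p0[0],p0[1],.01]]))[0]
        o=np.maximum(np.round(ce-R0),0).astype(int);w=h=2*R0
        sub=m[o[1]:o[1]+h,o[0]:o[0]+w];data.append((cam,o,sub))
    def f(v):
        p=[v[0]/100,v[1]/100,v[2]/5]
        return sum(np.mean((boxes(cam,p,bl,o,s.shape[1],s.shape[0])-s)**2)*1e3 for cam,o,s in data)
    best=None
    for a in p0[2]:
        v0=np.array([p0[0]*100,p0[1]*100,a*5])
        r=minimize(f,v0,method="Nelder-Mead",options=dict(initial_simplex=v0+np.array([[0,0,0],[1,0,0],[0,1,0],[0,0,1]]),xatol=.005,fatol=1e-4,maxiter=250))
        if best is None or r.fun<best.fun:best=r
    return best.x/[100,100,5],best.fun
def soft(im,seed,r,frac=None,R0=30):
    """soft mask: gray level between dark surround and object brightness, limited to component at seed"""
    g=im.min(2).astype(float);x,y=[int(round(t)) for t in seed]
    sub=g[max(0,y-R0):y+R0,max(0,x-R0):x+R0]
    hi=np.median(g[y-r:y+r+1,x-r:x+r+1]) if frac is None else frac
    lo=np.percentile(sub,20)
    m=np.clip((g-lo)/(hi-lo),0,1)
    n,l=cv2.connectedComponents((m>.3).astype(np.uint8))
    k=cv2.dilate((l==l[y,x]).astype(np.uint8),np.ones((3,3)))
    return m*k
E
cat > m1.py <<'E'
from fit import *
T=grab_frame("top");Sc=grab_frame("scene")
np.savez("im.npz",T=T,S=Sc)
ang=[0,.8,1.57,2.36]
for n,(c,r) in {"A":(428,181),"B":(240.5,177),"C":(247.5,222),"D":(242,272),"E":(420,271)}.items():
    p=at("top",c,r,.018)
    for cams in(("top",),("scene",)):
        v=[]
        for cam in cams:
            im=T if cam=="top" else Sc
            sd=proj(cam,np.array([[p[0],p[1],.018]]))[0]
            v.append((cam,soft(im,sd,4,frac=np.percentile(im.min(2)[int(sd[1])-5:int(sd[1])+6,int(sd[0])-5:int(sd[0])+6],75))))
        print(n,cams,*[np.round(t,4) for t in fit(v,(p[0],p[1],ang),[(.06,.096,0,.018)])])
p=at("top",477,229,.01)
for cam,im in(("top",T),("scene",Sc)):
    sd=proj(cam,np.array([[p[0],p[1],.01]]))[0];sd=(sd[0],sd[1])
    print("cover",cam,*[np.round(t,4) for t in fit([(cam,soft(im,sd,5))],(p[0],p[1],ang),[(.06,.096,0,.01),(.014,.06,.01,.038)])])
p=at("top",324,218,.014)
for cam,im in(("top",T),("scene",Sc)):
    m=masks_of(cam,"pad")
    sd=proj(cam,np.array([[p[0],p[1],.01]]))[0]
    g=im.min(2).astype(float)
    b=(g>70).astype(np.uint8);n,l=cv2.connectedComponents(b)
    k=np.bincount(l[int(sd[1])-25:int(sd[1])+25,int(sd[0])-30:int(sd[0])+30].ravel())[1:].argmax()+1
    mm=cv2.morphologyEx((l==k).astype(np.uint8),cv2.MORPH_CLOSE,np.ones((11,11))).astype(float)
    print("carrier",cam,mm.sum(),*[np.round(t,4) for t in fit([(cam,mm)],(p[0],p[1],[1.3,1.57,1.8]),[(.11,.22,0,.014),(.06,.096,.014,.022)],60)])
    print([ (d["confidence"],d["region"].sum()) for d in m])
def big(im,b,k): return cv2.resize(np.ascontiguousarray(im[b[1]:b[3],b[0]:b[2],::-1]),None,fx=k,fy=k,interpolation=cv2.INTER_CUBIC)
cv2.imwrite("pics/c1.png",np.vstack([big(T,(280,185,370,250),8),]))
a=big(T,(160,205,220,250),6);b=big(Sc,(430,165,490,225),6)
h=max(a.shape[0],b.shape[0]);f=lambda q:cv2.copyMakeBorder(q,0,h-q.shape[0],0,0,0)
cv2.imwrite("pics/k1.png",np.hstack([f(a),f(b)]))
E
python3 m1.py
```

```text
A ('top',) [ 0.6266 -0.2943  0.128 ] 1.175
A ('scene',) [ 0.6256 -0.2956  0.1397] 0.5159
B ('top',) [ 0.6359  0.2813 -0.2698] 1.5943
B ('scene',) [0.6345 0.278  2.8753] 1.7306
C ('top',) [0.4948 0.254  2.9896] 1.6181
C ('scene',) [ 0.4934  0.2509 -0.163 ] 0.5121Traceback (most recent call last):
  File "m1.py", line 13, in <module>
    print(n,cams,*[np.round(t,4) for t in fit(v,(p[0],p[1],ang),[(.06,.096,0,.018)])])
                                          ~~~^^^^^^^^^^^^^^^^^^^^^^^^^^^^^^^^^^^^^^^
  File "fit.py", line 32, in fit
    r=minimize(f,v0,method="Nelder-Mead",options=dict(initial_simplex=v0+np.array([[0,0,0],[1,0,0],[0,1,0],[0,0,1]]),xatol=.005,fatol=1e-4,maxiter=250))
    res = _minimize_neldermead(fun, x0, args, callback, bounds=bounds,
                               **options)
    fxr = func(xr)
    fx = function(np.copy(x), *(wrapper_args + args))
  File "fit.py", line 28, in f
    return sum(np.mean((boxes(cam,p,bl,o,s.shape[1],s.shape[0])-s)**2)*1e3 for cam,o,s in data)
  File "fit.py", line 28, in <genexpr>
    return sum(np.mean((boxes(cam,p,bl,o,s.shape[1],s.shape[0])-s)**2)*1e3 for cam,o,s in data)
                        ~~~~~^^^^^^^^^^^^^^^^^^^^^^^^^^^^^^^^^^
  File "fit.py", line 16, in boxes
    q=cv2.convexHull(((proj(cam,np.array(P))+0.5-o)*S).astype(np.float32))
                       ~~~~^^^^^^^^^^^^^^^^^
  File "fit.py", line 4, in proj
    c=calibration(cam);M=np.linalg.inv(np.array(c["cam_to_world"]))
ValueError: time passes only in moves, steps and waits
```

```bash
sed -i 's/^def ray/import functools\ncalibration=functools.cache(calibration)\ndef ray/' h.py
sed -i 's/^T=grab.*/D=np.load("im.npz");T=D["T"];Sc=D["S"]/; s/^np.savez.*//; s/    m=masks_of.*/    m=[]/; s/("top",),("scene",)/("top",),("scene",),("top","scene")/' m1.py
timeout 500 python3 m1.py
```

```text
A ('top',) [ 0.6266 -0.2943  0.128 ] 1.175
A ('scene',) [ 0.6256 -0.2956  0.1397] 0.5159
A ('top', 'scene') [ 0.6263 -0.2948  0.1325] 2.0358
B ('top',) [ 0.6359  0.2813 -0.2698] 1.5943
B ('scene',) [0.6345 0.278  2.8753] 1.7306
B ('top', 'scene') [0.6351 0.2791 2.8766] 4.639
C ('top',) [0.4948 0.254  2.9896] 1.6181
C ('scene',) [ 0.4934  0.2509 -0.163 ] 0.5121
C ('top', 'scene') [0.4941 0.2525 2.9876] 3.5502
D ('top',) [0.3454 0.2628 0.1848] 2.0826
D ('scene',) [0.3446 0.2608 3.3274] 0.5472
D ('top', 'scene') [0.3451 0.262  3.3272] 3.1868
E ('top',) [ 0.3538 -0.2591  3.0853] 2.1648
E ('scene',) [ 0.3533 -0.2615 -0.0552] 0.5303
E ('top', 'scene') [ 0.3537 -0.2606 -0.0574] 3.1453
cover top [ 0.4794 -0.4359  0.1757] 2.8872
cover scene [ 0.4793 -0.4376  0.185 ] 0.4654
carrier top 2957.0 [0.5103 0.0222 0.287 ] 15.0343
[]
carrier scene 158274.0 [0.711  0.0274 0.0965] 754.9502
[]
```

View pics/c1.png

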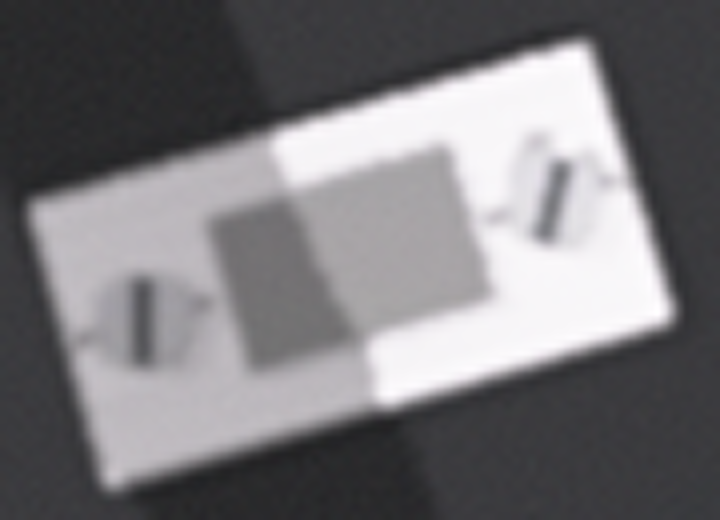

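View pics/k1.png

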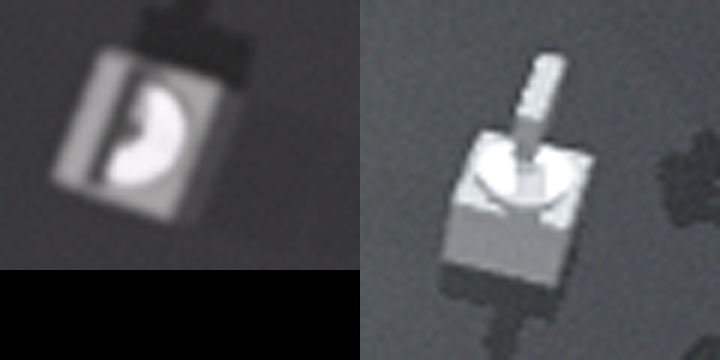

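```bash
cat > m2.py <<'E'
from fit import *
D=np.load("im.npz");T=D["T"];Sc=D["S"]
def hullmask(im,seed,thr,Rr,hull=True,close=5):
    g=im.min(2).astype(np.uint8);x,y=[int(round(t)) for t in seed]
    w=np.zeros_like(g);w[y-Rr:y+Rr,x-Rr:x+Rr]=1
    b=((g>thr)&(w>0)).astype(np.uint8);b=cv2.morphologyEx(b,cv2.MORPH_CLOSE,np.ones((close,close)))
    n,l,st,_=cv2.connectedComponentsWithStats(b);k=st[1:,4].argmax()+1
    m=(l==k).astype(np.uint8)
    if hull:
        c=max(cv2.findContours(m,0,2)[0],key=len);cv2.fillConvexPoly(m,cv2.convexHull(c),1)
    return m
CAR=[(.11,.22,0,.014)]
p=np.array([.5103,.0222])
res=[]
for cam,im,thr in(("top",T,90),("scene",Sc,150)):
    sd=proj(cam,np.array([[p[0],p[1],.01]]))[0]
    m=hullmask(im,sd,thr,50).astype(float)
    r=fit([(cam,m)],(p[0],p[1],[.28]),CAR,60);print("carrier",cam,m.sum(),*np.round(r[0],4),r[1])
    bg=np.median(im.min(2)[int(sd[1])-60:int(sd[1])+60,int(sd[0])-60:int(sd[0])+60]);print("bg",bg)
ST=[(.068,.06,0,.04)]
KEY=ST+[(.06,.014,.072,.102),(.012,.012,.04,.072)]
p=at("top",183.5,227,.03);print(p)
for cam,im,thr in(("top",T,75),("scene",Sc,95)):
    sd=proj(cam,np.array([[p[0],p[1],.03]]))[0]
    m=hullmask(im,sd,thr,32,hull=cam=="top",close=3).astype(float)
    r=fit([(cam,m)],(p[0],p[1],[-.36,-.3]),ST if cam=="top" else KEY,45);print("stand",cam,m.sum(),*np.round(r[0],4),r[1])
    im2=im[:,:,::-1].copy();im2[m>0,2]=255
    x,y=[int(t) for t in sd];cv2.imwrite("pics/m_%s.png"%cam,cv2.resize(im2[y-32:y+32,x-32:x+32],None,fx=6,fy=6))
E
python3 m2.py; python3 -c "
import cv2,numpy as np;cv2.imwrite('pics/mm.png',np.hstack([cv2.imread('pics/m_top.png'),cv2.imread('pics/m_scene.png')]))"
```

```text
carrier top 2983.0 0.5087 0.0248 0.3049 16.769191336665383
bg 58.0
carrier scene 1681.0 0.509 0.0217 0.2942 1.7545634157802554
bg 84.0
[0.47478679 0.43646366 0.03      ]
stand top 610.0 0.476 0.4423 -0.3146 6.396174310925048
stand scene 560.0 0.4736 0.4337 -0.3184 1.746707106953166
```

View pics/mm.png

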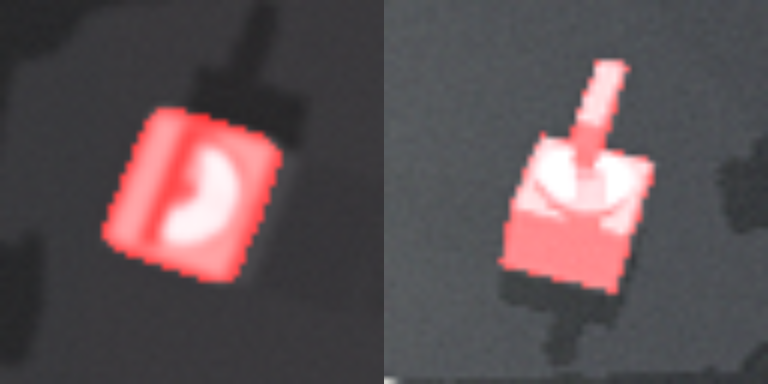

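```bash
cat > m3.py <<'E'
from m2 import *
print("----")
P=np.array([at("top",280+(u+.5)/8-.5,185+(v+.5)/8-.5,.014)[:2] for u,v in((28,203),(592,38),(680,322),(108,492))])
e=P[0]-P[1];f=P[3]-P[2];print(P.round(4).tolist(),"centre",P.mean(0).round(4),"yaw",[np.arctan2(-q[0],q[1]).round(3) for q in(e,f)],np.linalg.norm(e),np.linalg.norm(f),np.linalg.norm(P[0]-P[3]),np.linalg.norm(P[1]-P[2]))
for n,(a,b,c,d) in {"L":(142,275,143,365),"R":(565,160,548,242)}.items():
    q=[at("top",280+u/8-.44,185+v/8-.44,.024)[:2] for u,v in((a,b),(c,d))];dd=q[0]-q[1]
    print(n,np.mean(q,0).round(4),np.arctan2(dd[1],dd[0]).round(3),np.linalg.norm(dd))
p=[.475,.436];cam="top";sd=proj(cam,np.array([[p[0],p[1],.03]]))[0]
m=hullmask(T,sd,75,32).astype(float)
r=fit([(cam,m)],(p[0],p[1],[-.36,-.3]),[(.068,.06,.0399,.04)],45);print("stand top",np.round(r[0],4),r[1])
E
python3 m3.py | sed -n '/----/,$p'
```

```text
----
[[0.5305, 0.1451], [0.5956, -0.0679], [0.4873, -0.1002], [0.4224, 0.1124]] centre [0.5089 0.0224] yaw [np.float64(0.297), np.float64(0.296)] 0.22274976973468819 0.22232184753556772 0.1129743861006209 0.11305611085585776
L [0.4854 0.1003] 0.032 0.03358597215510237
R [ 0.5312 -0.0536] -0.205 0.031723980396481895
stand top [ 0.4726  0.4352 -0.2905] 14.369119189675388
```

```bash
python3 -c "
from h import *
print(rows([.473,.4345,.20],-.32+np.pi/2),rows([.473,.4345,.07]))"
```

```text
(array([ 0.0313, -0.0894,  0.3135]), array([ 0.12,  0.  , -0.  ])) [ 0.1613 -0.0894  0.3135]
```

```bash
python3 -m creep '{"translation":[[0.005,-0.013,0.045],[0.01,-0.026,0.09],[0.015,-0.039,0.135],[0.02,-0.052,0.18],[0.025,-0.064,0.225],[0.03,-0.077,0.27],[0.031,-0.0894,0.3135],[0.031,-0.0894,0.3135]],"turn":[[0,0,0],[0,0,0],[0,0,0],[0,0,0],[0,0,0],[0,0,0],[0.1,0,0],[0.1,0,0]],"grip":[1,1,1,1,1,1,1,1]}' 80
python3 - <<'E'
from h import *
T=grab_frame("top");S=grab_frame("scene")
f=lambda im,b,k:cv2.resize(np.ascontiguousarray(im[b[1]:b[3],b[0]:b[2],::-1]),None,fx=k,fy=k,interpolation=cv2.INTER_CUBIC)
cv2.imwrite("pics/g1.png",np.hstack([f(T,(150,185,220,255),5.7),f(S,(420,150,490,220),5.7)]))
print(rows([.473,.4345,.07],-.32+np.pi/2))
E
```

```text
time_s: 1.5
tcp_pos: [0.4802, 0.4278, 0.2002]
ee_rot: [0.116, 0.696, -0.118, 0.699]
force: [0.2, -0.6, -0.4]
finger_gap: 0.998
(array([ 0.1302,  0.0007, -0.0014]), array([-0.16, -0.  ,  0.  ]))
```

View pics/g1.png

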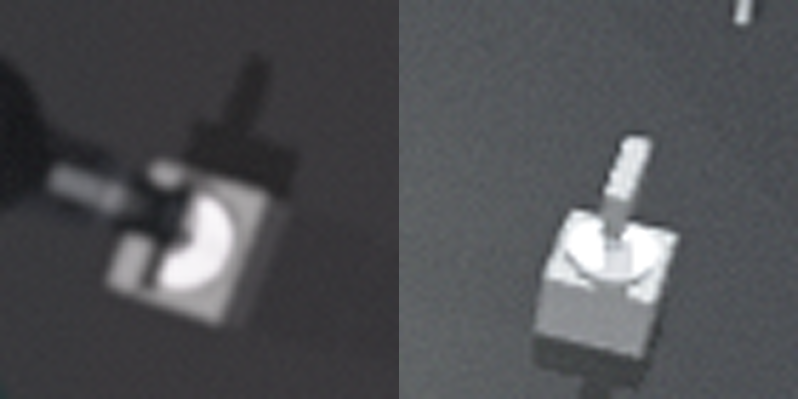

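```bash
python3 -m creep '{"translation":[[0.03,0,0],[0.06,0,0],[0.09,0,0],[0.115,0,0],[0.13,0,-0.001],[0.13,0,-0.001]],"turn":[[0,0,0],[0,0,0],[0,0,0],[0,0,0],[0,0,0],[0,0,0]],"grip":[1,1,1,1,1,1]}' 80
python3 -m creep '{"translation":[[0,0,0],[0,0,0],[0,0,0],[0,0,0],[0,0,0],[0,0,0],[0,0,0],[0,0,0]],"turn":[[0,0,0],[0,0,0],[0,0,0],[0,0,0],[0,0,0],[0,0,0],[0,0,0],[0,0,0]],"grip":[-1,-1,-1,-1,-1,-1,-1,-1]}' 80
python3 - <<'E'
from h import *
T=grab_frame("top");S=grab_frame("scene")
f=lambda im,b,k:cv2.resize(np.ascontiguousarray(im[b[1]:b[3],b[0]:b[2],::-1]),None,fx=k,fy=k,interpolation=cv2.INTER_CUBIC)
cv2.imwrite("pics/g2.png",np.hstack([f(T,(150,185,220,255),5.7),f(S,(420,150,490,220),5.7)]))
print(get_state()["force"],get_state()["tcp_pos"],get_state()["finger_gap"])
E
```

```text
time_s: 2.2
tcp_pos: [0.4705, 0.4341, 0.0681]
ee_rot: [0.112, 0.699, -0.114, 0.697]
force: [-0.5, -0.2, -0.5]
finger_gap: 0.997
time_s: 3.0
tcp_pos: [0.4711, 0.4345, 0.0689]
ee_rot: [0.112, 0.699, -0.113, 0.697]
force: [-0.5, -1.4, 5.9]
finger_gap: 0.149
[-1.13700397  0.64526664  5.75837903] [0.47112921 0.43448258 0.06896088] 0.1528599253787027
```

View pics/g2.png

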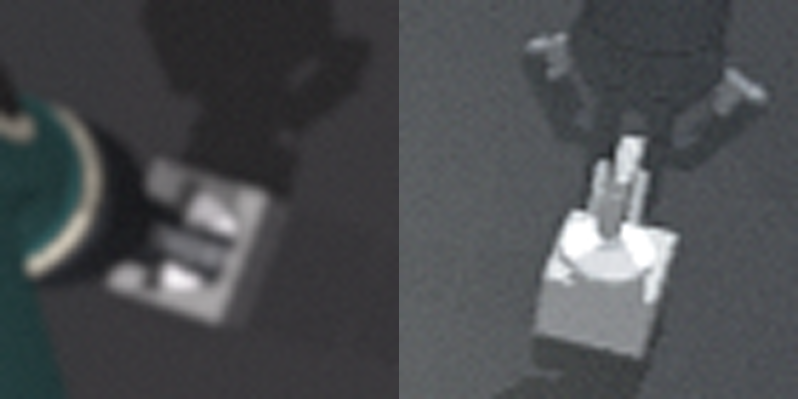

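```bash
python3 -m creep '{"translation":[[-0.02,0,0],[-0.05,0,0],[-0.08,0,0],[-0.09,0,0],[-0.09,0,0]],"turn":[[0,0,0],[0,0,0],[0,0,0],[0,0,0],[0,0,0]],"grip":[-1,-1,-1,-1,-1]}' 80
python3 -c "
from h import *
print(rows([.4857,.0985,.11],.03+np.pi/2))"
```

```text
time_s: 3.6
tcp_pos: [0.4718, 0.435, 0.1599]
ee_rot: [0.113, 0.698, -0.113, 0.698]
force: [0.3, 0.2, -1.1]
finger_gap: 0.155
(array([ 0.0498, -0.315 ,  0.1193]), array([-20.08,  -0.06,  -0.  ]))
```

```bash
python3 -m creep '{"translation":[[0,-0.04,0.015],[0,-0.08,0.03],[0,-0.12,0.046],[0,-0.165,0.062],[0,-0.21,0.08],[0,-0.25,0.095],[0.01,-0.29,0.11],[0.03,-0.315,0.119],[0.05,-0.315,0.119],[0.05,-0.315,0.119]],"turn":[[-3,0,0],[-6,0,0],[-9,0,0],[-12,0,0],[-15,0,0],[-18,0,0],[-20,0,0],[-20,0,0],[-20,0,0],[-20,0,0]],"grip":[-1,-1,-1,-1,-1,-1,-1,-1,-1,-1]}' 80
python3 - <<'E'
from h import *
T=grab_frame("top");S=grab_frame("scene")
np.savez("im2.npz",T=T,S=S)
f=lambda im,b,k:cv2.resize(np.ascontiguousarray(im[b[1]:b[3],b[0]:b[2],::-1]),None,fx=k,fy=k,interpolation=cv2.INTER_CUBIC)
cv2.imwrite("pics/g3.png",np.vstack([f(T,(270,190,370,255),4.5),f(S,(285,170,370,220),450/85)[:,:450]]))
print(rows([.4857,.0985,.083],.03+np.pi/2))
E
```

```text
time_s: 4.6
tcp_pos: [0.4823, 0.0967, 0.1062]
ee_rot: [-0.01, 0.71, 0.009, 0.704]
force: [-0.8, 0.7, -2.4]
finger_gap: 0.155
(array([ 0.0258, -0.0004,  0.0013]), array([-0.04, -0.22,  0.01]))
```

View pics/g3.png

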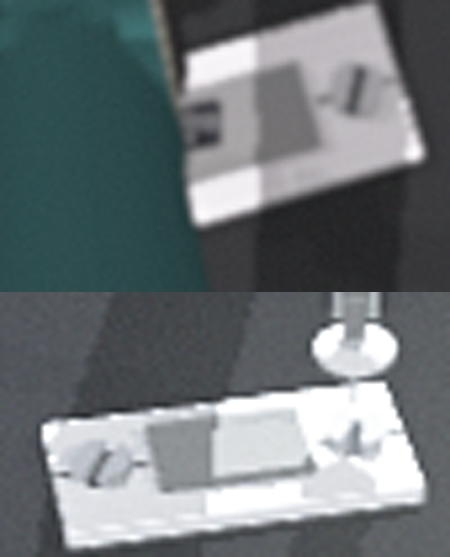

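```bash
python3 -m creep '{"translation":[[0.008,0,0.001],[0.016,0,0.001],[0.022,0,0.001],[0.025,0,0.001],[0.028,0,0.001],[0.030,0,0.001],[0.030,0,0.001]],"turn":[[0,0,0],[0,0,0],[0,0,0],[0,0,0],[0,0,0],[0,0,0],[0,0,0]],"grip":[-1,-1,-1,-1,-1,-1,-1]}' 100
python3 -c "
from h import *
s=get_state();print(s['force'],s['wrist_torque'],s['tcp_pos'])"
```

```text
time_s: 5.4
tcp_pos: [0.4853, 0.0988, 0.0786]
ee_rot: [-0.01, 0.708, 0.01, 0.706]
force: [-0.4, 0.3, -2.1]
finger_gap: 0.152
[-0.3739947   0.29791892 -2.06226126] [0.04424189 0.00510076 0.02289023] [0.48530982 0.09882699 0.07862158]
```

```bash
python3 -m creep '{"translation":[[0.002,0,0],[0.004,0,0],[0.005,0,0],[0.0055,0,0],[0.0055,0,0]],"turn":[[0,0,0],[0,0,0],[0,0,0],[0,0,0],[0,0,0]],"grip":[-1,-1,-1,-1,-1]}' 100
python3 - <<'E'
from h import *
s=get_state();print(s['force'],s['wrist_torque'],s['tcp_pos'])
T=grab_frame("top");S=grab_frame("scene")
f=lambda im,b,k:cv2.resize(np.ascontiguousarray(im[b[1]:b[3],b[0]:b[2],::-1]),None,fx=k,fy=k,interpolation=cv2.INTER_CUBIC)
cv2.imwrite("pics/g4.png",f(S,(285,170,370,220),6))
print(rows([.4857,.0985,.073],.295-1.70+np.pi/2))
E
```

```text
time_s: 5.9
tcp_pos: [0.4853, 0.0989, 0.0731]
ee_rot: [-0.01, 0.708, 0.01, 0.706]
force: [-1.0, 1.1, -1.5]
finger_gap: 0.146
[-1.02354482  1.10157571 -1.52078559] [-0.01483471 -0.02793318  0.00798302] [0.48527036 0.09885894 0.07307764]
(array([ 0.0002, -0.0003,  0.0004]), array([82.18, -0.18,  0.17]))
```

View pics/g4.png

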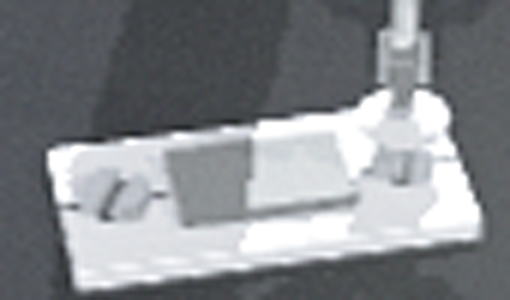

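```bash
python3 -m creep '{"translation":[[0,0,0],[0,0,0],[0,0,0],[0,0,0],[0,0,0],[0,0,0],[0,0,0],[0,0,0]],"turn":[[5,0,0],[11,0,0],[17,0,0],[23,0,0],[29,0,0],[35,0,0],[41,0,0],[41,0,0]],"grip":[-1,-1,-1,-1,-1,-1,-1,-1]}' 110
python3 - <<'E'
from h import *
s=get_state();print(s['force'],s['wrist_torque'],s['tcp_pos'])
print(rows([.4857,.0985,.073],.295-1.70+np.pi/2))
E
```

```text
time_s: 6.8
tcp_pos: [0.4857, 0.1001, 0.0733]
ee_rot: [0.238, 0.667, -0.238, 0.665]
force: [0.4, 2.9, -2.2]
finger_gap: 0.145
[ 0.43756333  2.91607309 -2.18689004] [ 0.88014145 -0.17101815  0.0736395 ] [0.48569942 0.10006078 0.07329538]
(array([ 0.0003, -0.0012,  0.001 ]), array([41.22, -0.11,  0.13]))
```

```bash
python3 -m creep '{"translation":[[0,0,0],[0,0,0],[0,0,0],[0,0,0],[0,0,0],[0,0,0],[0,0,0],[0,0,0],[0,0,0],[0,0,0]],"turn":[[5,0,0],[11,0,0],[17,0,0],[23,0,0],[29,0,0],[34,0,0],[38,0,0],[41,0,0],[41,0,0],[41,0,0]],"grip":[-1,-1,-1,-1,-1,-1,-1,-1,-1,-1]}' 110
python3 - <<'E'
from h import *
s=get_state();print(s['force'],s['wrist_torque'],s['tcp_pos'])
print(rows([.4857,.0985,.073],.295-1.70+np.pi/2))
S=grab_frame("scene")
f=lambda im,b,k:cv2.resize(np.ascontiguousarray(im[b[1]:b[3],b[0]:b[2],::-1]),None,fx=k,fy=k,interpolation=cv2.INTER_CUBIC)
cv2.imwrite("pics/g5.png",f(S,(285,170,370,220),6))
E
```

```text
time_s: 7.8
tcp_pos: [0.4858, 0.1002, 0.0733]
ee_rot: [0.455, 0.542, -0.455, 0.54]
force: [1.4, 2.3, -3.3]
finger_gap: 0.146
[ 1.41320948  2.27386664 -3.29441674] [ 0.40575281 -0.34894026  0.10578495] [0.48584045 0.1002251  0.07331211]
(array([ 0.0003, -0.0004,  0.0017]), array([ 0.39, -0.06,  0.13]))
```

View pics/g5.png

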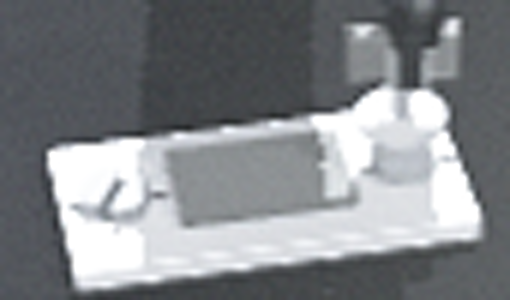

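```bash
python3 -m creep '{"translation":[[0,0,0],[-0.01,0,0],[-0.025,0,0],[-0.04,0,0],[-0.04,0,0]],"turn":[[-6,0,0],[-6,0,0],[-6,0,0],[-6,0,0],[-6,0,0]],"grip":[-1,-1,-1,-1,-1]}' 110
python3 - <<'E'
from h import *
save("scene","u.png",(285,170,370,220),6)
print(get_state()['force'],rows([.5325,-.0535,.11],-.205+np.pi/2))
E
```

```text
time_s: 8.35
tcp_pos: [0.4873, 0.1001, 0.1155]
ee_rot: [0.428, 0.564, -0.426, 0.564]
force: [0.5, -0.3, -1.8]
finger_gap: 0.148
[-0.61360729 -0.21496743 -2.00062225] (array([0.0041, 0.0024, 0.1603]), array([-6.248e+01, -9.000e-02, -6.000e-02]))
```

View pics/u.png

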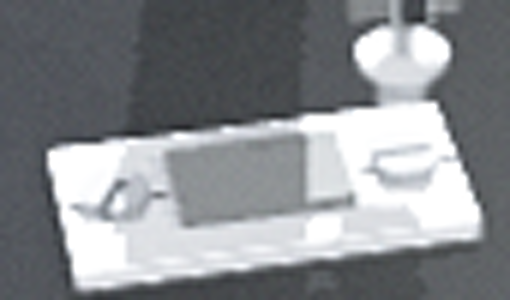

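```bash
python3 -m creep '{"translation":[[-0.01,0,0.02],[-0.01,0,0.04],[-0.01,0,0.06],[-0.01,0.001,0.08],[-0.01,0.001,0.1],[-0.01,0.002,0.12],[-0.01,0.002,0.14],[0.004,0.0024,0.16],[0.004,0.0024,0.16],[0.004,0.0024,0.16]],"turn":[[-8,0,0],[-16,0,0],[-24,0,0],[-32,0,0],[-40,0,0],[-48,0,0],[-56,0,0],[-62.5,0,0],[-62.5,0,0],[-62.5,0,0]],"grip":[-1,-1,-1,-1,-1,-1,-1,-1,-1,-1]}' 110
python3 - <<'E'
from h import *
print(get_state()['force'],rows([.5325,-.0535,.079],-.205+np.pi/2))
E
```

```text
time_s: 9.4
tcp_pos: [0.5315, -0.0533, 0.1093]
ee_rot: [0.074, 0.704, -0.073, 0.702]
force: [-0.4, -0.0, -1.8]
finger_gap: 0.146
[-0.41419054 -0.01330141 -1.80359108] (array([ 0.0303, -0.    ,  0.0011]), array([-0.18, -0.18, -0.09]))
```

```bash
python3 -m creep '{"translation":[[0.01,0,0.001],[0.018,0,0.001],[0.023,0,0.001],[0.026,0,0.001],[0.029,0,0.001],[0.030,0,0.001],[0.030,0,0.001]],"turn":[[0,0,0],[0,0,0],[0,0,0],[0,0,0],[0,0,0],[0,0,0],[0,0,0]],"grip":[-1,-1,-1,-1,-1,-1,-1]}' 110
python3 -c "
from h import *
s=get_state();print(s['force'],s['wrist_torque'],s['tcp_pos'])"
```

```text
time_s: 10.1
tcp_pos: [0.5324, -0.0534, 0.0793]
ee_rot: [0.074, 0.704, -0.073, 0.702]
force: [0.0, -0.4, -0.8]
finger_gap: 0.146
[ 0.02982971 -0.38589654 -0.84084429] [-0.01694334 -0.03765572 -0.00332568] [ 0.53239772 -0.05344409  0.07929039]
```

```bash
python3 -m creep '{"translation":[[0.002,0,0],[0.004,0,0],[0.0055,0,0],[0.006,0,0],[0.006,0,0]],"turn":[[0,0,0],[0,0,0],[0,0,0],[0,0,0],[0,0,0]],"grip":[-1,-1,-1,-1,-1]}' 110
python3 -c "
from h import *
s=get_state();print(s['force'],s['wrist_torque'],s['tcp_pos'])"
python3 -m creep '{"translation":[[0,0,0],[0,0,0],[0,0,0],[0,0,0],[0,0,0],[0,0,0],[0,0,0]],"turn":[[5,0,0],[10,0,0],[16,0,0],[22,0,0],[28,0,0],[34,0,0],[34,0,0]],"grip":[-1,-1,-1,-1,-1,-1,-1]}' 110
python3 - <<'E'
from h import *
s=get_state();print(s['force'],s['wrist_torque'],s['tcp_pos'])
print(rows([.5325,-.0535,.073],.295-1.70+np.pi/2))
E
```

```text
time_s: 10.6
tcp_pos: [0.5323, -0.0534, 0.0732]
ee_rot: [0.074, 0.704, -0.073, 0.702]
force: [0.4, -0.5, -1.6]
finger_gap: 0.147
[ 0.37045749 -0.53972794 -1.55736001] [-0.03005754 -0.06603359  0.05321937] [ 0.5323064  -0.05343927  0.07318217]
time_s: 11.3
tcp_pos: [0.5327, -0.0529, 0.0733]
ee_rot: [0.276, 0.652, -0.275, 0.65]
force: [0.9, 1.5, -1.5]
finger_gap: 0.142
[ 0.85657495  1.45091667 -1.51085525] [ 0.31670171 -0.28375102 -0.04208267] [ 0.53273207 -0.05286126  0.07329486]
(array([ 0.0003, -0.0006,  0.0003]), array([34.6 , -0.17,  0.06]))
```

```bash
python3 -m creep '{"translation":[[0,0,0],[0,0,0],[0,0,0],[0,0,0],[0,0,0],[0,0,0],[0,0,0],[0,0,0],[0,0,0]],"turn":[[5,0,0],[11,0,0],[17,0,0],[23,0,0],[29,0,0],[33,0,0],[35,0,0],[35,0,0],[35,0,0]],"grip":[-1,-1,-1,-1,-1,-1,-1,-1,-1]}' 110
python3 - <<'E'
from h import *
s=get_state();print(s['force'],s['wrist_torque'],s['tcp_pos'])
print(rows([.5325,-.0535,.073],.295-1.70+np.pi/2))
E
python3 -m creep '{"translation":[[0,0,0],[-0.01,0,0],[-0.025,0,0],[-0.045,0,0],[-0.08,0,0],[-0.085,0,0],[-0.085,0,0]],"turn":[[-6,0,0],[-6,0,0],[-6,0,0],[-6,0,0],[-6,0,0],[-6,0,0],[-6,0,0]],"grip":[-1,-1,-1,-1,-1,-1,-1]}' 110
python3 - <<'E'
from h import *
save("scene","u2.png",(285,170,370,220),6)
print(rows([.472,.4348,.16],-.32+np.pi/2))
E
```

```text
time_s: 12.2
tcp_pos: [0.5329, -0.0528, 0.0733]
ee_rot: [0.458, 0.54, -0.458, 0.538]
force: [1.0, 0.8, -2.3]
finger_gap: 0.15
[ 1.04513612  0.75549363 -2.32408157] [ 0.06838426 -0.20598125  0.12439796] [ 0.53287831 -0.05281908  0.0733201 ]
(array([ 0.0003, -0.0005,  0.0006]), array([-0.28, -0.14,  0.09]))
time_s: 12.9
tcp_pos: [0.534, -0.053, 0.1603]
ee_rot: [0.431, 0.562, -0.428, 0.561]
force: [-0.1, 0.5, -1.6]
finger_gap: 0.144
(array([ 0.0005,  0.0688, -0.4866]), array([-56.48,  -0.16,  -0.09]))
```

View pics/u2.png

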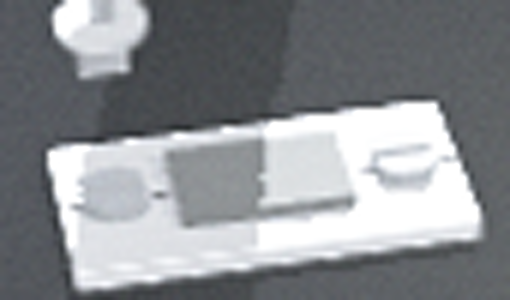

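```bash
python3 -m creep '{"translation":[[0,0.007,-0.049],[0,0.014,-0.097],[0,0.02,-0.146],[0,0.028,-0.194],[0,0.035,-0.243],[0,0.042,-0.29],[0,0.05,-0.34],[0,0.056,-0.388],[0,0.062,-0.437],[0,0.069,-0.487]],"turn":[[-5,0,0],[-11,0,0],[-17,0,0],[-23,0,0],[-29,0,0],[-35,0,0],[-41,0,0],[-47,0,0],[-53,0,0],[-56.5,0,0]],"grip":[-1,-1,-1,-1,-1,-1,-1,-1,-1,-1]}' 110
python3 -m creep '{"translation":[[0,0,0]],"turn":[[0,0,0]],"grip":[-1]}' 110
python3 - <<'E'
from h import *
get_state();grab_frame("top")
print(rows([.4713,.4345,.069],-.32+np.pi/2))
E
```

```text
time_s: 13.95
tcp_pos: [0.4708, 0.4359, 0.1589]
ee_rot: [0.112, 0.699, -0.111, 0.697]
force: [1.0, 0.4, -0.9]
finger_gap: 0.144
time_s: 14.05
tcp_pos: [0.4661, 0.4442, 0.1571]
ee_rot: [0.109, 0.701, -0.107, 0.696]
force: [-1.4, 0.2, -1.7]
finger_gap: 0.146
(array([ 0.0875, -0.0037,  0.006 ]), array([ 0.57, -0.37,  0.11]))
```

```bash
python3 -m creep '{"translation":[[0.0,-0.0037,0.006],[0.0,-0.0037,0.006],[0.0,-0.0037,0.006],[0.0,-0.0037,0.006]],"turn":[[0.5,-0.3,0.1],[0.5,-0.3,0.1],[0.5,-0.3,0.1],[0.5,-0.3,0.1]],"grip":[-1,-1,-1,-1]}' 110
python3 - <<'E'
from h import *
print(rows([.4713,.4345,.069],-.32+np.pi/2))
E
```

```text
time_s: 14.5
tcp_pos: [0.4725, 0.4333, 0.1566]
ee_rot: [0.113, 0.698, -0.113, 0.698]
force: [-0.3, -0.3, -0.8]
finger_gap: 0.143
(array([ 0.0876,  0.0008, -0.0014]), array([-0.05, -0.06,  0.01]))
```

```bash
python3 -m creep '{"translation":[[0.02,0.001,-0.001],[0.04,0.001,-0.001],[0.05,0.001,-0.001],[0.06,0.001,-0.001],[0.07,0.001,-0.001],[0.08,0.001,-0.001],[0.086,0.001,-0.001],[0.0875,0.001,-0.001],[0.0875,0.001,-0.001]],"turn":[[0,0,0],[0,0,0],[0,0,0],[0,0,0],[0,0,0],[0,0,0],[0,0,0],[0,0,0],[0,0,0]],"grip":[-1,-1,-1,-1,-1,-1,-1,-1,-1]}' 110
python3 -c "
from h import *
s=get_state();print(s['force'],s['wrist_torque'],s['tcp_pos'])"
```

```text
time_s: 15.4
tcp_pos: [0.472, 0.4347, 0.0693]
ee_rot: [0.113, 0.698, -0.113, 0.698]
force: [-0.3, -0.3, -1.7]
finger_gap: 0.149
[-0.28229239 -0.33486148 -1.71277649] [0.03308147 0.0386753  0.05544388] [0.47196285 0.43473798 0.06928506]
```

```bash
python3 -m creep '{"translation":[[0,0,0],[0,0,0],[0,0,0],[0,0,0],[-0.02,0,0],[-0.05,0,0],[-0.09,0,0],[-0.13,0,0],[-0.13,0,0],[-0.13,0,0]],"turn":[[0,0,0],[0,0,0],[0,0,0],[0,0,0],[0,0,0],[0,0,0],[0,0,0],[0,0,0],[0,0,0],[0,0,0]],"grip":[1,1,1,1,1,1,1,1,1,1]}' 60
cat > m4.py <<'E'
from fit import *
T=grab_frame("top");Sc=grab_frame("scene");np.savez("im3.npz",T=T,S=Sc)
def white(im,p,z=.018,thr=None):
    pass
for l in("tray1","cover","key"):
    for cam,im in(("top",T),("scene",Sc)):
        for d in pinpoint(cam,l):
            q=np.array(d["position"])*[640,400];print(l,cam,round(d["confidence"],2),at(cam,*q,0)[:2].round(3))
f=lambda im,b,k:cv2.resize(np.ascontiguousarray(im[b[1]:b[3],b[0]:b[2],::-1]),None,fx=k,fy=k,interpolation=cv2.INTER_CUBIC)
cv2.imwrite("pics/a1.png",np.vstack([f(T,(160,110,520,300),2),f(Sc,(160,140,520,280),2)]))
E
python3 m4.py
```

```text
time_s: 16.4
tcp_pos: [0.4724, 0.435, 0.2005]
ee_rot: [0.114, 0.698, -0.112, 0.698]
force: [-0.6, -0.0, -1.2]
finger_gap: 0.999
tray1 top 0.92 [0.491 0.251]
tray1 top 0.91 [0.358 0.262]
tray1 top 0.75 [ 0.762 -0.374]
tray1 top 0.7 [ 0.485 -0.262]
tray1 top 0.66 [ 0.626 -0.293]
tray1 top 0.65 [0.632 0.277]
tray1 top 0.65 [ 0.732 -0.127]
tray1 scene 0.97 [0.504 0.251]
tray1 scene 0.95 [ 0.755 -0.366]
tray1 scene 0.91 [ 0.616 -0.285]
tray1 scene 0.81 [0.631 0.271]
tray1 scene 0.73 [ 0.342 -0.254]
tray1 scene 0.73 [ 0.486 -0.255]
tray1 scene 0.56 [0.333 0.251]
cover top 0.9 [ 0.47  -0.437]
cover scene 0.7 [ 0.477 -0.432]
cover scene 0.63 [ 0.357 -0.255]
key top 0.64 [0.476 0.436]
key scene 0.53 [0.461 0.442]
```

View pics/a1.png

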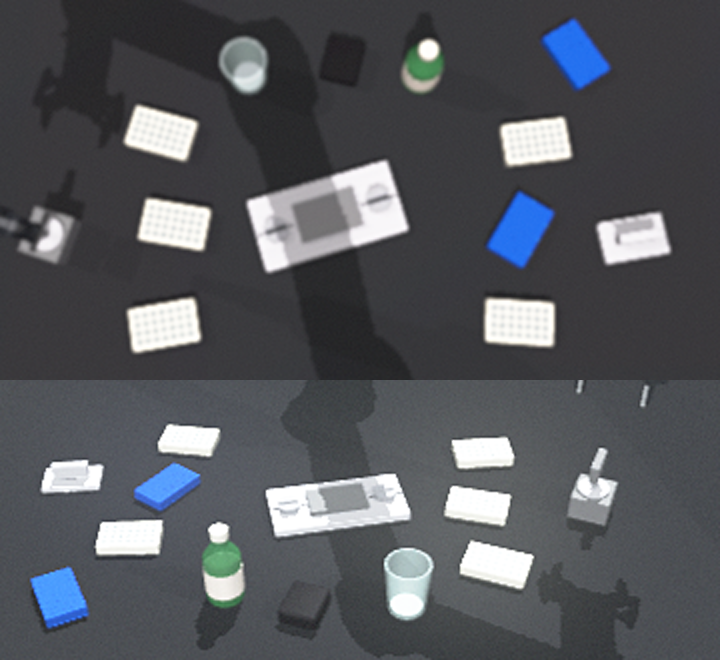

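```bash
cat > loc.py <<'E'
from fit import *
import sys
def whites(T,Sc,ex=((.509,.022,.13),(.473,.434,.07))):
    """tray/cover poses: white components in the top view, fitted in both views"""
    w=(T.min(2)>150).astype(np.uint8);w=cv2.morphologyEx(w,cv2.MORPH_CLOSE,np.ones((3,3)))
    n,l,st,ce=cv2.connectedComponentsWithStats(w);out=[]
    for i in range(1,n):
        p=at("top",*ce[i],.015)
        if not(500<st[i,4]<1200) or not(.25<p[0]<.9) or abs(p[1])>.6 or any(np.hypot(p[0]-a,p[1]-b)<r for a,b,r in ex):continue
        (_,_),(_,_),_=r=cv2.minAreaRect(np.argwhere(l==i)[:,::-1].astype(np.float32))
        res=[]
        for cam,im in(("top",T),("scene",Sc)):
            sd=proj(cam,np.array([[p[0],p[1],.018]]))[0];x,y=[int(t) for t in sd]
            m=soft(im,sd,4,frac=np.percentile(im.min(2)[y-5:y+6,x-5:x+6],75))
            q,e=fit([(cam,m)],(p[0],p[1],[0,.8,-.8,1.57]),[(.06,.096,0,.018)]);q[2]=(q[2]+np.pi/2)%np.pi-np.pi/2
            res.append(np.r_[q,e])
        print(st[i,4],"top",res[0].round(4),"scene",res[1].round(4),"mean",((res[0]+res[1])/2)[:3].round(4))
if __name__=="__main__":
    T=grab_frame("top");Sc=grab_frame("scene");np.savez("im4.npz",T=T,S=Sc);whites(T,Sc)
E
python3 loc.py; python3 -c "
from h import *
print(rows([.4941,.2525,.12],-.16))"
```

```text
671 top [ 0.636   0.2815 -0.2568  1.2045] scene [ 0.634   0.278  -0.2669  0.4387] mean [ 0.635   0.2797 -0.2618]
680 top [ 0.6266 -0.2943  0.128   1.1725] scene [ 0.6256 -0.2956  0.139   0.4938] mean [ 0.6261 -0.2949  0.1335]
706 top [ 0.4946  0.2538 -0.1584  1.6105] scene [ 0.4935  0.251  -0.1614  0.4797] mean [ 0.494   0.2524 -0.1599]
685 top [ 0.4786 -0.4344  0.1802  3.7194] scene [ 0.4778 -0.4365  0.1721  3.3226] mean [ 0.4782 -0.4355  0.1761]
747 top [0.3455 0.2628 0.1851 2.0777] scene [0.3445 0.2608 0.1831 0.5115] mean [0.345  0.2618 0.1841]
754 top [ 0.3538 -0.2591 -0.057   2.1766] scene [ 0.3533 -0.2615 -0.0552  0.4797] mean [ 0.3535 -0.2603 -0.0561]
(array([ 0.0788, -0.1657,  0.0785]), array([ 8.078e+01, -3.000e-02,  8.000e-02]))
```

```bash
python3 -m creep '{"translation":[[0,-0.015,0.008],[0,-0.035,0.016],[0.01,-0.05,0.024],[0.02,-0.07,0.032],[0.03,-0.085,0.04],[0.04,-0.1,0.048],[0.05,-0.12,0.056],[0.06,-0.135,0.064],[0.07,-0.15,0.072],[0.0788,-0.1657,0.0785]],"turn":[[8,0,0],[16,0,0],[24,0,0],[32,0,0],[40,0,0],[48,0,0],[56,0,0],[64,0,0],[72,0,0],[80,0,0]],"grip":[1,1,1,1,1,1,1,1,1,1]}' 60
python3 - <<'E'
from h import *
grab_frame("top");grab_frame("top")
print(rows([.494,.2524,.0],-.16))
E
```

```text
time_s: 17.9
tcp_pos: [0.4943, 0.2519, 0.1196]
ee_rot: [-0.536, -0.461, 0.537, -0.46]
force: [0.1, -0.3, -0.6]
finger_gap: 1.0
(array([ 1.19e-01,  1.00e-04, -3.20e-03]), array([0.55, 0.2 , 0.14]))
```

```bash
python3 -m creep '{"translation":[[0.03,0,-0.003],[0.06,0,-0.003],[0.085,0,-0.003],[0.105,0,-0.003],[0.115,0,-0.003],[0.119,0,-0.003],[0.119,0,-0.003]],"turn":[[0.5,0.2,0],[0.5,0.2,0],[0.5,0.2,0],[0.5,0.2,0],[0.5,0.2,0],[0.5,0.2,0],[0.5,0.2,0]],"grip":[1,1,1,1,1,1,1]}' 60
python3 -c "
from h import *
print(get_state()['force'],rows([.494,.2524,.0],-.16))"
python3 -m creep '{"translation":[[0,0,0],[0,0,0],[0,0,0],[0,0,0],[0,0,0],[0,0,0],[0,0,0],[0,0,0]],"turn":[[0,0,0],[0,0,0],[0,0,0],[0,0,0],[0,0,0],[0,0,0],[0,0,0],[0,0,0]],"grip":[-1,-1,-1,-1,-1,-1,-1,-1]}' 60
python3 -m creep '{"translation":[[-0.02,0,0],[-0.06,0,0],[-0.1,0,0],[-0.1,0,0],[-0.1,0,0]],"turn":[[0,0,0],[0,0,0],[0,0,0],[0,0,0],[0,0,0]],"grip":[-1,-1,-1,-1,-1]}' 60
python3 -c "
from h import *
print(get_state()['force'],rows([.509,.0222,.1],.295))"
```

```text
time_s: 18.7
tcp_pos: [0.4941, 0.2528, 0.0002]
ee_rot: [-0.537, -0.46, 0.538, -0.458]
force: [0.0, -0.5, 0.6]
finger_gap: 1.0
[ 0.0273536  -0.48473407  0.59715992] (array([ 0.0002, -0.    ,  0.0004]), array([ 0.13, -0.03,  0.13]))
time_s: 19.5
tcp_pos: [0.4949, 0.2534, 0.0017]
ee_rot: [0.538, 0.46, -0.537, 0.458]
force: [-1.0, -0.5, 5.8]
finger_gap: 0.685
time_s: 20.0
tcp_pos: [0.4953, 0.2539, 0.103]
ee_rot: [0.539, 0.46, -0.536, 0.458]
force: [-0.8, 0.1, -1.5]
finger_gap: 0.682
[-0.7992711   0.12634349 -1.4997672 ] (array([0.0019, 0.0497, 0.2267]), array([-25.89,  -0.26,  -0.1 ]))
```

```bash
python3 -m creep '{"translation":[[0,0.008,0.035],[0,0.016,0.07],[0,0.024,0.105],[0,0.032,0.14],[0,0.04,0.175],[0,0.046,0.205],[0.0019,0.0497,0.2267],[0.0019,0.0497,0.2267],[0.0019,0.0497,0.2267],[0.0019,0.0497,0.2267]],"turn":[[-4,0,0],[-8,0,0],[-12,0,0],[-16,0,0],[-20,0,0],[-24,0,0],[-25.9,-0.2,-0.1],[-25.9,-0.2,-0.1],[-25.9,-0.2,-0.1],[-25.9,-0.2,-0.1]],"grip":[-1,-1,-1,-1,-1,-1,-1,-1,-1,-1]}' 60
python3 -c "
from h import *
print(get_state()['force'],rows([.509,.0222,.0247],.295))"
```

```text
time_s: 21.0
tcp_pos: [0.5085, 0.0235, 0.0994]
ee_rot: [0.421, 0.569, -0.421, 0.568]
force: [-0.2, -0.4, -0.9]
finger_gap: 0.686
[-0.23353912 -0.38349897 -0.92188765] (array([0.0747, 0.0001, 0.0015]), array([ 0.1 , -0.1 ,  0.05]))
```

```bash
python3 -m creep '{"translation":[[0.025,0,0.0015],[0.05,0,0.0015],[0.062,0,0.0015],[0.069,0,0.0015],[0.073,0,0.0015],[0.0747,0,0.0015],[0.0747,0,0.0015]],"turn":[[0,0,0],[0,0,0],[0,0,0],[0,0,0],[0,0,0],[0,0,0],[0,0,0]],"grip":[-1,-1,-1,-1,-1,-1,-1]}' 60
python3 -c "
from h import *
print(get_state()['force'],rows([.509,.0222,.0247],.295))"
```

```text
time_s: 21.7
tcp_pos: [0.5093, 0.0223, 0.0251]
ee_rot: [0.421, 0.569, -0.42, 0.568]
force: [0.2, 0.0, -0.8]
finger_gap: 0.687
[ 0.19213677  0.04483075 -0.8401338 ] (array([ 0.0004, -0.0003, -0.    ]), array([ 0.1, -0.1,  0. ]))
```

```bash
python3 -m creep '{"translation":[[0,0,0],[0,0,0],[0,0,0],[0,0,0],[-0.02,0,0],[-0.06,0,0],[-0.11,0,0],[-0.12,0,0],[-0.12,0,0]],"turn":[[0,0,0],[0,0,0],[0,0,0],[0,0,0],[0,0,0],[0,0,0],[0,0,0],[0,0,0],[0,0,0]],"grip":[1,1,1,1,1,1,1,1,1]}' 60
python3 -c "
from h import *
print(get_state()['force'],rows([.635,.2797,.12],-.262))"
```

```text
time_s: 22.6
tcp_pos: [0.5107, 0.0225, 0.1471]
ee_rot: [0.422, 0.568, -0.419, 0.569]
force: [-0.3, -0.6, -1.5]
finger_gap: 1.004
[-0.3292692  -0.61476447 -1.47116785] (array([ 0.0284,  0.194 , -0.2095]), array([32.03, -0.18, -0.23]))
```

```bash
python3 -m creep '{"translation":[[0,0.026,-0.028],[0,0.052,-0.056],[0,0.078,-0.084],[0,0.104,-0.112],[0,0.13,-0.14],[0,0.156,-0.168],[0.02,0.18,-0.195],[0.0284,0.194,-0.2095],[0.0284,0.194,-0.2095],[0.0284,0.194,-0.2095]],"turn":[[4,0,0],[8,0,0],[12,0,0],[16,0,0],[20,0,0],[24,0,0],[28,0,0],[32,-0.2,-0.2],[32,-0.2,-0.2],[32,-0.2,-0.2]],"grip":[1,1,1,1,1,1,1,1,1,1]}' 60
python3 loc.py; python3 -c "
from h import *
print(get_state()['force'],rows([.635,.2797,.003],-.262))"
```

```text
time_s: 23.6
tcp_pos: [0.6338, 0.2787, 0.1173]
ee_rot: [-0.559, -0.431, 0.562, -0.431]
force: [1.1, -0.8, 0.4]
finger_gap: 1.003
579 top [ 0.635   0.2759 -0.2878  7.2045] scene [ 0.634   0.278  -0.2678  0.4717] mean [ 0.6345  0.2769 -0.2778]
682 top [ 0.6266 -0.2943  0.1268  1.1792] scene [ 0.6256 -0.2956  0.1379  0.5252] mean [ 0.6261 -0.2949  0.1324]
685 top [ 0.4786 -0.4342  0.1722  3.6879] scene [ 0.4777 -0.4366  0.1739  3.3765] mean [ 0.4781 -0.4354  0.1731]
748 top [0.3454 0.2628 0.1849 2.0816] scene [ 0.3404  0.2437 -1.5112 12.8973] mean [ 0.3429  0.2532 -0.6632]
752 top [ 0.3538 -0.259  -0.0568  2.0949] scene [ 0.3533 -0.2615 -0.0553  0.5712] mean [ 0.3535 -0.2603 -0.0561]
[-0.71522725 -1.22012903 -0.2569086 ] (array([ 0.1163, -0.0003, -0.0023]), array([-0.05,  0.1 ,  0.  ]))
```

Nothing has moved. Pick B.

```bash
python3 -m creep '{"translation":[[0.03,0,-0.002],[0.06,0,-0.002],[0.085,0,-0.002],[0.103,0,-0.002],[0.113,0,-0.002],[0.116,0,-0.002],[0.116,0,-0.002]],"turn":[[0,0,0],[0,0,0],[0,0,0],[0,0,0],[0,0,0],[0,0,0],[0,0,0]],"grip":[1,1,1,1,1,1,1]}' 60
python3 -m creep '{"translation":[[0,0,0],[0,0,0],[0,0,0],[0,0,0],[0,0,0],[0,0,0],[0,0,0],[0,0,0]],"turn":[[0,0,0],[0,0,0],[0,0,0],[0,0,0],[0,0,0],[0,0,0],[0,0,0],[0,0,0]],"grip":[-1,-1,-1,-1,-1,-1,-1,-1]}' 60
python3 -m creep '{"translation":[[-0.02,0,0],[-0.06,0,0],[-0.1,0,0],[-0.12,0,0],[-0.12,0,0]],"turn":[[0,0,0],[0,0,0],[0,0,0],[0,0,0],[0,0,0]],"grip":[-1,-1,-1,-1,-1]}' 60
python3 -c "
from h import *
print(get_state()['force'],rows([.509,.0222,.12],.295))"
```

```text
time_s: 24.4
tcp_pos: [0.6357, 0.2792, 0.0038]
ee_rot: [-0.561, -0.43, 0.562, -0.43]
force: [-0.5, -0.5, 0.1]
finger_gap: 1.0
time_s: 25.2
tcp_pos: [0.6369, 0.2796, 0.0057]
ee_rot: [0.562, 0.429, -0.561, 0.431]
force: [-1.0, -0.6, 6.3]
finger_gap: 0.681
time_s: 25.7
tcp_pos: [0.6391, 0.2804, 0.1312]
ee_rot: [0.565, 0.429, -0.558, 0.431]
force: [-0.1, 0.7, -1.0]
finger_gap: 0.681
[-0.07760239  0.67009929 -1.00542561] (array([ 0.0089, -0.0585,  0.2832]), array([-31.98,  -0.21,  -0.58]))
```

```bash
python3 -m creep '{"translation":[[0,-0.008,0.04],[0,-0.016,0.08],[0,-0.024,0.12],[0,-0.032,0.16],[0,-0.04,0.2],[0,-0.05,0.24],[0.0,-0.0585,0.2832],[0.0089,-0.0585,0.2832],[0.0089,-0.0585,0.2832],[0.0089,-0.0585,0.2832]],"turn":[[-5,0,0],[-10,0,0],[-15,0,0],[-20,0,0],[-25,0,0],[-30,0,0],[-32,-0.2,-0.6],[-32,-0.2,-0.6],[-32,-0.2,-0.6],[-32,-0.2,-0.6]],"grip":[-1,-1,-1,-1,-1,-1,-1,-1,-1,-1]}' 60
python3 -c "
from h import *
print(get_state()['force'],rows([.509,.0222,.0467],.295))"
```

```text
time_s: 26.7
tcp_pos: [0.5091, 0.0233, 0.1197]
ee_rot: [0.421, 0.569, -0.421, 0.568]
force: [-0.1, 0.8, -1.2]
finger_gap: 0.68
[-0.0748792   0.84824437 -1.23733471] (array([ 0.073 , -0.0004,  0.0011]), array([ 0.08, -0.04,  0.04]))
```

```bash
python3 -m creep '{"translation":[[0.025,0,0.001],[0.048,0,0.001],[0.06,0,0.001],[0.067,0,0.001],[0.071,0,0.001],[0.073,0,0.001],[0.073,0,0.001]],"turn":[[0,0,0],[0,0,0],[0,0,0],[0,0,0],[0,0,0],[0,0,0],[0,0,0]],"grip":[-1,-1,-1,-1,-1,-1,-1]}' 60
python3 -c "
from h import *
print(get_state()['force'],rows([.509,.0222,.0467],.295))"
python3 -m creep '{"translation":[[0.001,0,0],[0.001,0,0],[0.001,0,0],[0,0,0],[-0.02,0,0],[-0.06,0,0],[-0.1,0,0],[-0.11,0,0],[-0.11,0,0]],"turn":[[0,0,0],[0,0,0],[0,0,0],[0,0,0],[0,0,0],[0,0,0],[0,0,0],[0,0,0],[0,0,0]],"grip":[-1,1,1,1,1,1,1,1,1]}' 60
python3 -c "
from h import *
print(get_state()['force'],rows([.345,.2618,.12],.184))"
```

```text
time_s: 27.4
tcp_pos: [0.5098, 0.0225, 0.0471]
ee_rot: [0.421, 0.569, -0.42, 0.568]
force: [1.1, 0.5, -1.8]
finger_gap: 0.677
[ 1.09325759  0.52931297 -1.84992067] (array([ 0.0004, -0.0008,  0.0001]), array([ 0.09, -0.03, -0.01]))
time_s: 28.3
tcp_pos: [0.511, 0.0228, 0.1588]
ee_rot: [0.422, 0.568, -0.419, 0.569]
force: [0.6, -0.4, -0.3]
finger_gap: 1.003
[ 0.60737362 -0.42099464 -0.33119604] (array([ 0.0387, -0.089 , -0.2771]), array([ 6.46, -0.06, -0.25]))
```

```bash
python3 -m creep '{"translation":[[0,-0.012,-0.04],[0,-0.024,-0.08],[0,-0.036,-0.12],[0,-0.048,-0.16],[0,-0.06,-0.2],[0.01,-0.074,-0.24],[0.03,-0.089,-0.277],[0.0387,-0.089,-0.277],[0.0387,-0.089,-0.277],[0.0387,-0.089,-0.277]],"turn":[[1,0,0],[2,0,0],[3,0,0],[4,0,0],[5,0,0],[6,0,0],[6.5,0,-0.2],[6.5,0,-0.2],[6.5,0,-0.2],[6.5,0,-0.2]],"grip":[1,1,1,1,1,1,1,1,1,1]}' 60
python3 loc.py; python3 -c "
from h import *
print(get_state()['force'],rows([.345,.2618,.003],.184))"
```

```text
time_s: 29.3
tcp_pos: [0.3454, 0.2604, 0.1194]
ee_rot: [0.452, 0.543, -0.453, 0.543]
force: [0.8, -0.8, 0.1]
finger_gap: 0.998
684 top [ 0.6266 -0.2943  0.1327  1.1646] scene [ 0.6256 -0.2956  0.138   0.5182] mean [ 0.6261 -0.2949  0.1353]
685 top [ 0.4786 -0.4342  0.1792  3.6605] scene [ 0.4778 -0.4366  0.1714  3.3551] mean [ 0.4782 -0.4354  0.1753]
755 top [ 0.3538 -0.2591 -0.0568  2.1796] scene [ 0.3533 -0.2617 -0.0551  0.5164] mean [ 0.3535 -0.2604 -0.0559]
[-0.68624724  1.04717983 -0.72456834] (array([ 0.1171, -0.0009, -0.0012]), array([-0.19, -0.05, -0.07]))
```

```bash
python3 - <<'E'
from h import *
S=grab_frame("scene")
print([at("scene",*(np.array(d["position"])*[640,400]),0)[:2].round(3) for d in pinpoint("scene","tray1")])
E
python3 -m creep '{"translation":[[0.03,-0.001,-0.001],[0.06,-0.001,-0.001],[0.085,-0.001,-0.001],[0.104,-0.001,-0.001],[0.114,-0.001,-0.001],[0.117,-0.001,-0.001],[0.117,-0.001,-0.001]],"turn":[[0,0,0],[0,0,0],[0,0,0],[0,0,0],[0,0,0],[0,0,0],[0,0,0]],"grip":[1,1,1,1,1,1,1]}' 60
python3 -m creep '{"translation":[[0,0,0],[0,0,0],[0,0,0],[0,0,0],[0,0,0],[0,0,0],[0,0,0],[0,0,0]],"turn":[[0,0,0],[0,0,0],[0,0,0],[0,0,0],[0,0,0],[0,0,0],[0,0,0],[0,0,0]],"grip":[-1,-1,-1,-1,-1,-1,-1,-1]}' 60
python3 -m creep '{"translation":[[-0.02,0,0],[-0.06,0,0],[-0.1,0,0],[-0.13,0,0],[-0.13,0,0]],"turn":[[0,0,0],[0,0,0],[0,0,0],[0,0,0],[0,0,0]],"grip":[-1,-1,-1,-1,-1]}' 60
python3 -c "
from h import *
print(get_state()['force'],rows([.509,.0222,.135],.295))"
```

```text
[array([0.465, 0.019]), array([ 0.493, -0.262]), array([ 0.776, -0.366]), array([0.327, 0.261]), array([ 0.34 , -0.258]), array([ 0.617, -0.299]), array([0.497, 0.011])]
time_s: 30.2
tcp_pos: [0.3454, 0.262, 0.0036]
ee_rot: [0.454, 0.543, -0.452, 0.543]
force: [0.6, 0.3, -0.5]
finger_gap: 1.0
time_s: 31.0
tcp_pos: [0.3459, 0.2624, 0.0049]
ee_rot: [0.455, 0.543, -0.451, 0.543]
force: [-1.7, -1.2, 9.5]
finger_gap: 0.683
time_s: 31.5
tcp_pos: [0.3475, 0.264, 0.1389]
ee_rot: [0.458, 0.543, -0.448, 0.543]
force: [0.3, 0.6, -1.1]
finger_gap: 0.679
[ 0.29385577  0.64355269 -1.1419286 ] (array([0.0026, 0.1154, 0.2669]), array([-6.56, -0.49, -0.6 ]))
```

```bash
python3 -m creep '{"translation":[[0,0.017,0.038],[0,0.033,0.076],[0,0.05,0.114],[0,0.066,0.152],[0,0.083,0.19],[0,0.1,0.23],[0.0026,0.1154,0.267],[0.0026,0.1154,0.267],[0.0026,0.1154,0.267],[0.0026,0.1154,0.267]],"turn":[[-1,0,0],[-2,0,0],[-3,0,0],[-4,0,0],[-5,0,0],[-6,0,-0.3],[-6.5,-0.5,-0.6],[-6.5,-0.5,-0.6],[-6.5,-0.5,-0.6],[-6.5,-0.5,-0.6]],"grip":[-1,-1,-1,-1,-1,-1,-1,-1,-1,-1]}' 60
python3 -c "
from h import *
print(get_state()['force'],rows([.509,.0222,.0642],.295))"
```

```text
time_s: 32.5
tcp_pos: [0.508, 0.0232, 0.1344]
ee_rot: [0.421, 0.569, -0.421, 0.568]
force: [-0.5, -0.0, -0.8]
finger_gap: 0.676
[-0.4580986  -0.0375517  -0.78141056] (array([0.0702, 0.0008, 0.0013]), array([ 0.01, -0.05,  0.07]))
```

Next tray after that is E at (0.3535, -0.2603).

```bash
python3 -m creep '{"translation":[[0.025,0.001,0.001],[0.045,0.001,0.001],[0.057,0.001,0.001],[0.064,0.001,0.001],[0.068,0.001,0.001],[0.07,0.001,0.001],[0.07,0.001,0.001]],"turn":[[0,0,0],[0,0,0],[0,0,0],[0,0,0],[0,0,0],[0,0,0],[0,0,0]],"grip":[-1,-1,-1,-1,-1,-1,-1]}' 60
python3 -c "
from h import *
print(get_state()['force'],rows([.509,.0222,.0642],.295))"
python3 -m creep '{"translation":[[0.001,0,0],[0.001,0,0],[0.001,0,0],[0,0,0],[-0.02,0,0],[-0.06,0,0],[-0.1,0,0],[-0.11,0,0],[-0.11,0,0]],"turn":[[0,0,0],[0,0,0],[0,0,0],[0,0,0],[0,0,0],[0,0,0],[0,0,0],[0,0,0],[0,0,0]],"grip":[-1,1,1,1,1,1,1,1,1]}' 60
python3 -c "
from h import *
print(get_state()['force'],rows([.3535,-.2603,.13],-.056))"
```

```text
time_s: 33.2
tcp_pos: [0.5094, 0.0226, 0.0647]
ee_rot: [0.421, 0.568, -0.421, 0.568]
force: [0.2, 0.1, -1.1]
finger_gap: 0.676
[ 0.20035004  0.07363183 -1.11980037] (array([ 0.0005, -0.0005,  0.0003]), array([ 0.01, -0.05,  0.04]))
time_s: 34.1
tcp_pos: [0.5107, 0.0228, 0.1765]
ee_rot: [0.422, 0.568, -0.42, 0.569]
force: [-0.8, -0.4, -0.2]
finger_gap: 1.002
[-0.8284741  -0.38382336 -0.23541466] (array([ 0.0454, -0.233 ,  0.2251]), array([20.14, -0.09, -0.19]))
```

```bash
python3 -m creep '{"translation":[[0,-0.033,0.032],[0,-0.066,0.064],[0,-0.1,0.096],[0,-0.133,0.128],[0,-0.166,0.16],[0.01,-0.2,0.193],[0.04,-0.233,0.225],[0.0454,-0.233,0.225],[0.0454,-0.233,0.225],[0.0454,-0.233,0.225]],"turn":[[3,0,0],[6,0,0],[9,0,0],[12,0,0],[15,0,0],[18,0,0],[20,0,-0.2],[20.1,0,-0.2],[20.1,0,-0.2],[20.1,0,-0.2]],"grip":[1,1,1,1,1,1,1,1,1,1]}' 60
python3 loc.py; python3 - <<'E'
from h import *
print(get_state()['force'],rows([.3535,-.2603,.003],-.056))
print([at("scene",*(np.array(d["position"])*[640,400]),0)[:2].round(3) for d in pinpoint("scene","tray1")])
E
```

```text
time_s: 35.1
tcp_pos: [0.3534, -0.2592, 0.1294]
ee_rot: [0.513, 0.487, -0.513, 0.485]
force: [0.1, -0.1, 0.1]
finger_gap: 0.998
633 top [ 0.6265 -0.2942  0.1222  2.0567] scene [ 0.6266 -0.2953  0.1221  1.2611] mean [ 0.6265 -0.2947  0.1222]
663 top [ 0.4797 -0.4342  0.1544  5.1081] scene [ 0.4778 -0.4366  0.1729  3.3405] mean [ 0.4787 -0.4354  0.1636]
588 top [ 0.3542 -0.2497 -0.0585 16.4274] scene [ 0.3533 -0.2615 -0.055   0.5204] mean [ 0.3537 -0.2556 -0.0568]
[ 0.7135081  -0.22232444 -0.1674377 ] (array([ 0.1271, -0.0008,  0.0016]), array([ 0.2 , -0.11,  0.01]))
[array([0.442, 0.009]), array([ 0.757, -0.366]), array([ 0.357, -0.255]), array([ 0.505, -0.252]), array([0.504, 0.016]), array([0.469, 0.013]), array([ 0.623, -0.299])]
```

```bash
python3 -m creep '{"translation":[[0.03,-0.001,0.0015],[0.06,-0.001,0.0015],[0.09,-0.001,0.0015],[0.113,-0.001,0.0015],[0.124,-0.001,0.0015],[0.127,-0.001,0.0015],[0.127,-0.001,0.0015]],"turn":[[0,0,0],[0,0,0],[0,0,0],[0,0,0],[0,0,0],[0,0,0],[0,0,0]],"grip":[1,1,1,1,1,1,1]}' 60
python3 -m creep '{"translation":[[0,0,0],[0,0,0],[0,0,0],[0,0,0],[0,0,0],[0,0,0],[0,0,0],[0,0,0]],"turn":[[0,0,0],[0,0,0],[0,0,0],[0,0,0],[0,0,0],[0,0,0],[0,0,0],[0,0,0]],"grip":[-1,-1,-1,-1,-1,-1,-1,-1]}' 60
python3 -m creep '{"translation":[[-0.02,0,0],[-0.06,0,0],[-0.1,0,0],[-0.14,0,0],[-0.145,0,0],[-0.145,0,0]],"turn":[[0,0,0],[0,0,0],[0,0,0],[0,0,0],[0,0,0],[0,0,0]],"grip":[-1,-1,-1,-1,-1,-1]}' 60
python3 -c "
from h import *
print(get_state()['force'],rows([.509,.0222,.152],.295))"
```

```text
time_s: 35.95
tcp_pos: [0.3541, -0.2603, 0.0038]
ee_rot: [0.513, 0.487, -0.512, 0.487]
force: [0.1, 0.1, -0.0]
finger_gap: 1.001
time_s: 36.75
tcp_pos: [0.355, -0.2606, 0.0052]
ee_rot: [0.514, 0.486, -0.511, 0.488]
force: [-0.7, 1.2, 11.1]
finger_gap: 0.683
time_s: 37.35
tcp_pos: [0.3555, -0.2606, 0.1515]
ee_rot: [0.515, 0.486, -0.51, 0.489]
force: [-0.2, 0.9, -1.4]
finger_gap: 0.679
[-0.1779602   0.85472075 -1.37570594] (array([ 0.001 ,  0.139 , -0.2902]), array([-1.98e+01, -1.00e-02, -4.50e-01]))
```

```bash
python3 -m creep '{"translation":[[0,0.017,-0.036],[0,0.035,-0.072],[0,0.052,-0.108],[0,0.07,-0.145],[0,0.087,-0.18],[0,0.105,-0.22],[0,0.122,-0.255],[0.001,0.139,-0.29],[0.001,0.139,-0.29],[0.001,0.139,-0.29]],"turn":[[-3,0,0],[-6,0,0],[-9,0,0],[-12,0,0],[-15,0,0],[-18,0,-0.4],[-19.8,0,-0.4],[-19.8,0,-0.4],[-19.8,0,-0.4],[-19.8,0,-0.4]],"grip":[-1,-1,-1,-1,-1,-1,-1,-1,-1,-1]}' 60
python3 -c "
from h import *
grab_frame('top');print(get_state()['force'],rows([.509,.0222,.0822],.295))"
```

```text
time_s: 38.35
tcp_pos: [0.5079, 0.0225, 0.1502]
ee_rot: [0.42, 0.569, -0.421, 0.568]
force: [0.1, -1.2, -0.4]
finger_gap: 0.681
[-0.95434057 -0.57420715 -1.41427412] (array([ 0.0683,  0.0017, -0.0004]), array([-0.02, -0.  ,  0.14]))
```

```bash
python3 -m creep '{"translation":[[0.025,0.0017,0],[0.045,0.0017,0],[0.056,0.0017,0],[0.062,0.0017,0],[0.066,0.0017,0],[0.068,0.0017,0],[0.068,0.0017,0]],"turn":[[0,0,0.1],[0,0,0.1],[0,0,0.1],[0,0,0.1],[0,0,0.1],[0,0,0.1],[0,0,0.1]],"grip":[-1,-1,-1,-1,-1,-1,-1]}' 60
python3 -c "
from h import *
print(get_state()['force'],rows([.509,.0222,.0822],.295))"
python3 -m creep '{"translation":[[0.001,0,0],[0.001,0,0],[0.001,0,0],[0,0,0],[-0.02,0,0],[-0.06,0,0],[-0.1,0,0],[-0.11,0,0],[-0.11,0,0]],"turn":[[0,0,0],[0,0,0],[0,0,0],[0,0,0],[0,0,0],[0,0,0],[0,0,0],[0,0,0],[0,0,0]],"grip":[-1,1,1,1,1,1,1,1,1]}' 60
python3 -c "
from h import *
print(get_state()['force'],rows([.6263,-.2948,.13],.133))"
```

```text
time_s: 39.1
tcp_pos: [0.5094, 0.0217, 0.0828]
ee_rot: [0.421, 0.568, -0.421, 0.568]
force: [0.2, -0.1, -0.3]
finger_gap: 0.678
[ 0.20794731 -0.05051802 -0.28022053] (array([ 0.0006, -0.0002, -0.0006]), array([-0.03, -0.  ,  0.  ]))
time_s: 40.0
tcp_pos: [0.5105, 0.0221, 0.1945]
ee_rot: [0.422, 0.567, -0.42, 0.569]
force: [1.4, 0.3, -0.8]
finger_gap: 1.001
[ 1.3971288   0.3496429  -0.77760971] (array([0.0645, 0.0185, 0.3369]), array([ 9.27, -0.04, -0.24]))
```

```bash
python3 -m creep '{"translation":[[0,0.002,0.042],[0,0.004,0.085],[0,0.007,0.128],[0,0.009,0.17],[0,0.011,0.21],[0,0.014,0.255],[0.03,0.016,0.3],[0.0645,0.0185,0.337],[0.0645,0.0185,0.337],[0.0645,0.0185,0.337]],"turn":[[1,0,0],[2,0,0],[3,0,0],[4.5,0,0],[6,0,0],[7,0,0],[8,0,-0.2],[9.3,0,-0.2],[9.3,0,-0.2],[9.3,0,-0.2]],"grip":[1,1,1,1,1,1,1,1,1,1]}' 60
python3 loc.py; python3 - <<'E'
from h import *
print(get_state()['force'],rows([.6263,-.2948,.003],.133))
E
```

```text
time_s: 41.0
tcp_pos: [0.6241, -0.2956, 0.126]
ee_rot: [0.466, 0.533, -0.467, 0.529]
force: [-0.2, 0.5, 0.6]
finger_gap: 0.997
685 top [ 0.4786 -0.4342  0.1722  3.6475] scene [ 0.4778 -0.4372  0.19    5.8132] mean [ 0.4782 -0.4357  0.1811]
[-0.17689955  0.52053659  0.83989841] (array([ 0.1265, -0.0002,  0.0013]), array([ 0.03, -0.12, -0.01]))
```

```bash
python3 - <<'E'
from fit import *
S=np.load("im4.npz")["S"];p=(.6256,-.2956)
sd=proj("scene",np.array([[*p,.018]]))[0];x,y=[int(t) for t in sd]
m=soft(S,sd,4,frac=np.percentile(S.min(2)[y-5:y+6,x-5:x+6],75))
print(fit([("scene",m)],(*p,[0,.15]),[(.06,.096,0,.018)]))
E
```

```text
(array([ 0.62562251, -0.29558108,  0.13772189]), np.float64(0.5118695229059252))
```

```bash
python3 -m creep '{"translation":[[0.03,0,0.0013],[0.06,0,0.0013],[0.09,0,0.0013],[0.113,0,0.0013],[0.124,0,0.0013],[0.1265,0,0.0013],[0.1265,0,0.0013]],"turn":[[0,-0.1,0],[0,-0.1,0],[0,-0.1,0],[0,-0.1,0],[0,-0.1,0],[0,-0.1,0],[0,-0.1,0]],"grip":[1,1,1,1,1,1,1]}' 60
python3 -m creep '{"translation":[[0,0,0],[0,0,0],[0,0,0],[0,0,0],[0,0,0],[0,0,0],[0,0,0],[0,0,0]],"turn":[[0,0,0],[0,0,0],[0,0,0],[0,0,0],[0,0,0],[0,0,0],[0,0,0],[0,0,0]],"grip":[-1,-1,-1,-1,-1,-1,-1,-1]}' 60
python3 -m creep '{"translation":[[-0.02,0,0],[-0.06,0,0],[-0.1,0,0],[-0.14,0,0],[-0.165,0,0],[-0.165,0,0]],"turn":[[0,0,0],[0,0,0],[0,0,0],[0,0,0],[0,0,0],[0,0,0]],"grip":[-1,-1,-1,-1,-1,-1]}' 60
python3 -c "
from h import *
print(get_state()['force'],rows([.509,.0222,.17],.295))"
```

```text
time_s: 41.8
tcp_pos: [0.6274, -0.2944, 0.0043]
ee_rot: [0.466, 0.532, -0.465, 0.533]
force: [0.4, -0.1, 0.4]
finger_gap: 1.002
time_s: 42.6
tcp_pos: [0.6287, -0.295, 0.0066]
ee_rot: [0.466, 0.531, -0.464, 0.534]
force: [-0.8, 2.0, 6.7]
finger_gap: 0.678
time_s: 43.2
tcp_pos: [0.6302, -0.2966, 0.1783]
ee_rot: [0.468, 0.528, -0.463, 0.537]
force: [-0.1, -0.3, -0.4]
finger_gap: 0.68
[-0.14206635 -0.32806144 -0.42460365] (array([ 0.0052, -0.0776, -0.3322]), array([-9.22,  0.41, -0.74]))
```

```bash
python3 -m creep '{"translation":[[0,-0.01,-0.042],[0,-0.02,-0.084],[0,-0.03,-0.126],[0,-0.04,-0.168],[0,-0.05,-0.21],[0,-0.06,-0.25],[0,-0.07,-0.295],[0.005,-0.0776,-0.332],[0.005,-0.0776,-0.332],[0.005,-0.0776,-0.332]],"turn":[[-1,0,0],[-2,0,0],[-3,0,0],[-4,0,0],[-6,0,0],[-8,0.4,-0.7],[-9.2,0.4,-0.7],[-9.2,0.4,-0.7],[-9.2,0.4,-0.7],[-9.2,0.4,-0.7]],"grip":[-1,-1,-1,-1,-1,-1,-1,-1,-1,-1]}' 60
python3 -c "
from h import *
grab_frame('top');print(get_state()['force'],rows([.509,.0222,.1016],.295))"
```

```text
time_s: 44.2
tcp_pos: [0.5085, 0.0228, 0.1703]
ee_rot: [0.421, 0.568, -0.42, 0.569]
force: [-0.1, -0.8, 0.1]
finger_gap: 0.68
[-0.09307309  0.25602051 -0.24772614] (array([ 0.0689,  0.0001, -0.0007]), array([-0.03,  0.04, -0.05]))
```

```bash
python3 -m creep '{"translation":[[0.025,0,-0.0007],[0.045,0,-0.0007],[0.056,0,-0.0007],[0.063,0,-0.0007],[0.067,0,-0.0007],[0.069,0,-0.0007],[0.069,0,-0.0007]],"turn":[[0,0,0],[0,0,0],[0,0,0],[0,0,0],[0,0,0],[0,0,0],[0,0,0]],"grip":[-1,-1,-1,-1,-1,-1,-1]}' 60
python3 -c "
from h import *
print(get_state()['force'],rows([.509,.0222,.1016],.295))"
python3 -m creep '{"translation":[[0.001,0,0],[0.001,0,0],[0.001,0,0],[0,0,0],[-0.02,0,0],[-0.06,0,0],[-0.1,0,0],[-0.1,0,0],[-0.1,0,0]],"turn":[[0,0,0],[0,0,0],[0,0,0],[0,0,0],[0,0,0],[0,0,0],[0,0,0],[0,0,0],[0,0,0]],"grip":[-1,1,1,1,1,1,1,1,1]}' 60
python3 -c "
from h import *
print(get_state()['force'],rows([.479,-.4367,.15],.18))"
```

```text
time_s: 44.95
tcp_pos: [0.5092, 0.022, 0.1018]
ee_rot: [0.422, 0.567, -0.421, 0.568]
force: [0.7, 0.1, -0.4]
finger_gap: 0.681
[ 0.67419484  0.06813281 -0.36632553] (array([ 0.0002, -0.0001, -0.0003]), array([-0.04,  0.04, -0.09]))
time_s: 45.85
tcp_pos: [0.5094, 0.0224, 0.2025]
ee_rot: [0.422, 0.567, -0.42, 0.569]
force: [-0.2, 0.1, -0.4]
finger_gap: 0.994
[-0.15551792  0.0957613  -0.40337106] (array([ 0.052 , -0.1626,  0.4305]), array([ 6.57, -0.01, -0.22]))
```

```bash
python3 -m creep '{"translation":[[0,-0.017,0.045],[0,-0.034,0.09],[0,-0.05,0.135],[0,-0.068,0.18],[0,-0.085,0.225],[0,-0.1,0.27],[0,-0.12,0.315],[0,-0.136,0.36],[0,-0.142,0.375],[0,-0.142,0.375]],"turn":[[1,0,0],[2,0,0],[3,0,0],[4,0,0],[5,0,0],[6,0,0],[6.5,0,-0.2],[6.5,0,-0.2],[6.5,0,-0.2],[6.5,0,-0.2]],"grip":[1,1,1,1,1,1,1,1,1,1]}' 60
python3 - <<'E'
from fit import *
T=grab_frame("top");S=grab_frame("scene")
f=lambda im,b,k:cv2.resize(np.ascontiguousarray(im[b[1]:b[3],b[0]:b[2],::-1]),None,fx=k,fy=k,interpolation=cv2.INTER_CUBIC)
cv2.imwrite("pics/p1.png",np.hstack([f(T,(275,175,375,250),4),f(S,(280,140,380,215),4)]))
for cam,im,nm in(("top",T,"cover"),("scene",S,"cover")):
    p=(.4794,-.4368);sd=proj(cam,np.array([[*p,.01]]))[0]
    print("cover",cam,*[np.round(t,4) for t in fit([(cam,soft(im,sd,5))],(*p,[.18]),[(.06,.096,0,.01),(.014,.06,.01,.038)])])
print(rows([.4794,-.4368,.15],.18))
E
```

```text
time_s: 46.85
tcp_pos: [0.4799, -0.3808, 0.2002]
ee_rot: [0.453, 0.543, -0.455, 0.541]
force: [-0.6, 1.0, 0.4]
finger_gap: 0.998
cover top [ 0.4983 -0.4142  0.7036] 118.3985
cover scene [ 0.4792 -0.4377  0.1845] 0.4563
(array([ 0.0501, -0.0131,  0.0588]), array([ 0.05, -0.15,  0.11]))
```

View pics/p1.png

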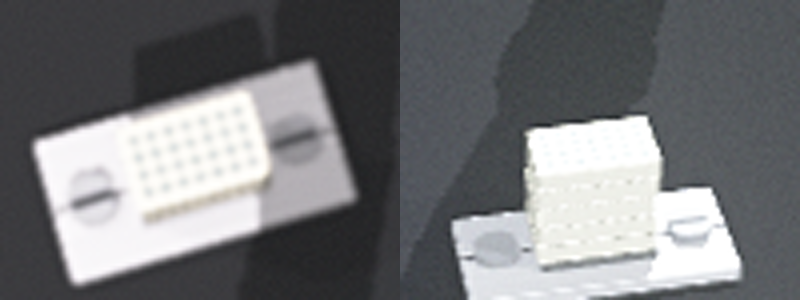

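```bash
python3 -m creep '{"translation":[[0.01,-0.006,0.025],[0.03,-0.012,0.05],[0.05,-0.0131,0.0588],[0.05,-0.0131,0.0588],[0.05,-0.0131,0.0588]],"turn":[[0,-0.1,0.1],[0,-0.1,0.1],[0,-0.1,0.1],[0,-0.1,0.1],[0,-0.1,0.1]],"grip":[1,1,1,1,1]}' 60
python3 -c "
from h import *
grab_frame('scene');print(rows([.4794,-.4368,.0145],.18))"
```

```text
time_s: 47.45
tcp_pos: [0.48, -0.4347, 0.1497]
ee_rot: [0.453, 0.544, -0.452, 0.543]
force: [-0.2, 0.5, 0.4]
finger_gap: 0.997
(array([ 0.136 , -0.0014,  0.0018]), array([ 0.17, -0.1 , -0.03]))
```

```bash
python3 -m creep '{"translation":[[0.04,-0.001,0.0018],[0.075,-0.001,0.0018],[0.105,-0.001,0.0018],[0.125,-0.001,0.0018],[0.134,-0.001,0.0018],[0.136,-0.001,0.0018],[0.136,-0.001,0.0018]],"turn":[[0,-0.1,0],[0,-0.1,0],[0,-0.1,0],[0,-0.1,0],[0,-0.1,0],[0,-0.1,0],[0,-0.1,0]],"grip":[1,1,1,1,1,1,1]}' 60
python3 -m creep '{"translation":[[0,0,0],[0,0,0],[0,0,0],[0,0,0],[0,0,0],[0,0,0],[0,0,0],[0,0,0]],"turn":[[0,0,0],[0,0,0],[0,0,0],[0,0,0],[0,0,0],[0,0,0],[0,0,0],[0,0,0]],"grip":[-1,-1,-1,-1,-1,-1,-1,-1]}' 80
python3 -m creep '{"translation":[[-0.02,0,0],[-0.06,0,0],[-0.1,0,0],[-0.14,0,0],[-0.18,0,0],[-0.18,0,0],[-0.18,0,0]],"turn":[[0,0,0],[0,0,0],[0,0,0],[0,0,0],[0,0,0],[0,0,0],[0,0,0]],"grip":[-1,-1,-1,-1,-1,-1,-1]}' 80
python3 -c "
from h import *
print(get_state()['force'],rows([.509,.0222,.19],.295))"
```

```text
time_s: 48.2
tcp_pos: [0.4805, -0.4373, 0.0157]
ee_rot: [0.452, 0.543, -0.452, 0.544]
force: [0.3, 0.7, -0.0]
finger_gap: 0.998
time_s: 49.0
tcp_pos: [0.4807, -0.4375, 0.0161]
ee_rot: [0.452, 0.543, -0.452, 0.545]
force: [0.2, 0.6, 5.4]
finger_gap: 0.143
time_s: 49.7
tcp_pos: [0.4804, -0.4372, 0.1974]
ee_rot: [0.453, 0.542, -0.452, 0.545]
force: [-1.2, 0.2, -2.1]
finger_gap: 0.143
[-1.16845437  0.21352962 -2.14188554] (array([ 0.0067,  0.1118, -0.4465]), array([-6.4 ,  0.17, -0.2 ]))
```

```bash
python3 -m creep '{"translation":[[0,0.011,-0.044],[0,0.022,-0.088],[0,0.033,-0.132],[0,0.044,-0.176],[0,0.055,-0.22],[0,0.066,-0.264],[0,0.077,-0.308],[0,0.088,-0.352],[0,0.1,-0.395],[0,0.108,-0.43]],"turn":[[0,0,0],[0,0,0],[-1,0,0],[-2,0,0],[-3,0,0],[-4,0,0],[-5,0,0],[-6,0,0],[-6.4,0,-0.2],[-6.4,0.2,-0.2]],"grip":[-1,-1,-1,-1,-1,-1,-1,-1,-1,-1]}' 80
python3 -c "
from h import *
grab_frame('top');print(get_state()['force'],rows([.509,.0222,.16],.295))"
```

```text
time_s: 50.7
tcp_pos: [0.5069, 0.0085, 0.1953]
ee_rot: [0.42, 0.57, -0.421, 0.568]
force: [-0.2, 0.3, -1.7]
finger_gap: 0.15
[ 0.15487233  5.51688097 -2.26095109] (array([ 0.0349,  0.0042, -0.0064]), array([ 0.54, -0.29,  0.17]))
```

```bash
python3 -m creep '{"translation":[[0,0.0042,-0.0064],[0.02,0.0042,-0.0064],[0.035,0.0042,-0.0064],[0.035,0.0042,-0.0064],[0.035,0.0042,-0.0064]],"turn":[[0.5,-0.3,0.2],[0.5,-0.3,0.2],[0.5,-0.3,0.2],[0.5,-0.3,0.2],[0.5,-0.3,0.2]],"grip":[-1,-1,-1,-1,-1]}' 80
python3 -c "
from h import *
grab_frame('top');print(get_state()['force'],rows([.509,.0222,.1291],.295))"
```

```text
time_s: 51.25
tcp_pos: [0.5082, 0.0217, 0.1593]
ee_rot: [0.42, 0.568, -0.422, 0.568]
force: [0.2, -0.8, -2.1]
finger_gap: 0.144
[ 0.58446807  0.15549441 -1.3820084 ] (array([ 0.0308,  0.0003, -0.0004]), array([0.  , 0.03, 0.01]))
```

```bash
python3 -m creep '{"translation":[[0.01,0,0],[0.018,0,0],[0.024,0,0],[0.028,0,0],[0.03,0,0],[0.031,0,0],[0.031,0,0]],"turn":[[0,0,0],[0,0,0],[0,0,0],[0,0,0],[0,0,0],[0,0,0],[0,0,0]],"grip":[-1,-1,-1,-1,-1,-1,-1]}' 80
python3 -c "
from h import *
print(get_state()['force'],rows([.509,.0222,.1291],.295))"
python3 -m creep '{"translation":[[0.001,0,0],[0.001,0,0],[0.001,0,0],[0.001,0,0],[0,0,0],[-0.02,0,0],[-0.05,0,0],[-0.09,0,0],[-0.1,0,0],[-0.1,0,0]],"turn":[[0,0,0],[0,0,0],[0,0,0],[0,0,0],[0,0,0],[0,0,0],[0,0,0],[0,0,0],[0,0,0],[0,0,0]],"grip":[-1,1,1,1,1,1,1,1,1,1]}' 60
python3 -m creep '{"translation":[[0,-0.02,0.04],[0,-0.04,0.08],[0,-0.06,0.12],[0,-0.08,0.16],[0,-0.1,0.2],[0,-0.12,0.24],[0,-0.12,0.26],[0,-0.12,0.26],[0,-0.12,0.26]],"turn":[[0,0,0],[0,0,0],[0,0,0],[0,0,0],[0,0,0],[0,0,0],[0,0,0],[0,0,0],[0,0,0]],"grip":[1,1,1,1,1,1,1,1,1]}' 60
python3 - <<'E'
from fit import *
T=grab_frame("top");S=grab_frame("scene")
f=lambda im,b,k:cv2.resize(np.ascontiguousarray(im[b[1]:b[3],b[0]:b[2],::-1]),None,fx=k,fy=k,interpolation=cv2.INTER_CUBIC)
cv2.imwrite("pics/p2.png",np.vstack([np.hstack([f(T,(275,175,375,250),4),f(S,(280,140,380,215),4)]),np.hstack([f(T,(150,190,250,265),4),f(S,(410,140,510,215),4)])[:290]]))
print(get_state()["force"])
E
```

```text
time_s: 52.0
tcp_pos: [0.5089, 0.0217, 0.1289]
ee_rot: [0.421, 0.568, -0.421, 0.568]
force: [0.1, 0.1, -2.2]
finger_gap: 0.145
[ 0.0901926   0.12524048 -2.20008421] (array([-0.0002,  0.0002, -0.0004]), array([0.  , 0.03, 0.01]))
time_s: 53.0
tcp_pos: [0.51, 0.022, 0.2305]
ee_rot: [0.422, 0.567, -0.42, 0.569]
force: [0.3, 0.2, 0.1]
finger_gap: 1.0
time_s: 53.9
tcp_pos: [0.47, -0.2611, 0.2285]
ee_rot: [0.422, 0.568, -0.42, 0.568]
force: [-0.3, 0.5, 0.0]
finger_gap: 0.997
[0.08511457 0.4334504  0.82982652]
```

View pics/p2.png

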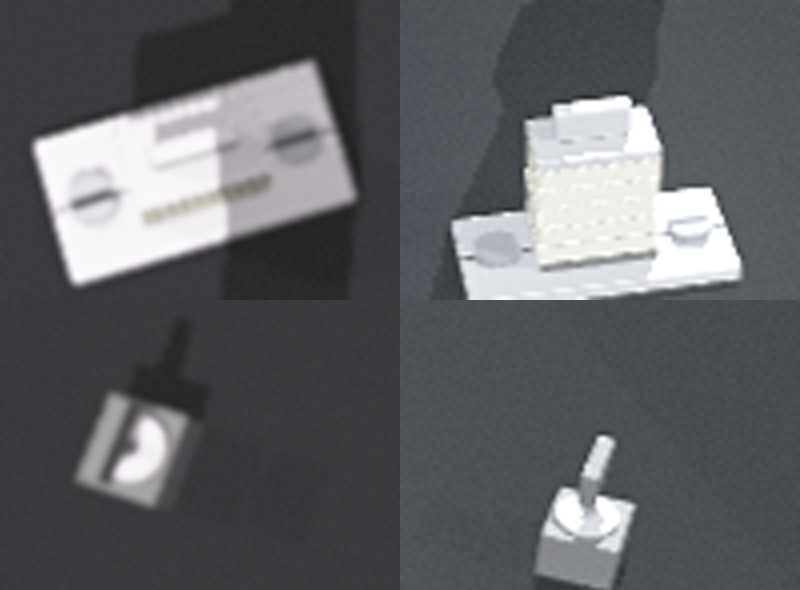

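```bash
python3 -c "
from cell import *
print(close_job())"
```

```text
the job is handed in; nothing more can be done
None
```

The job is done and handed in at about 54 s of the 210 s. `close_job` reports no verdict.

- **Screws and key:** I turned both screws to about 1.70 rad on the key and put the key back in its stand. The last pictures show both slots in line with their marks, and the key upright with its collar on the stand.
- **Pile:** All five white trays are stacked on the pad with the cover on top. The last pictures show the pile square and flush with the cover seated. The tool was within about 1 mm of the pad centre each time I let go.
- **Bystanders:** The two blue look-alikes, the bottle, the beaker and the timer were not touched. I did not measure them again at the end. No knock-aside showed up in the looks before each pick.

**Checks that disagreed:**
- The two cameras differed by 1 to 3 mm in y on the trays and cover, so I used their mean.
- A few top-view fits were spoiled when the arm hid part of an object. In those cases I relied on the scene camera or on the fit from just before.

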